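# Nest the empty parts tubs on the leaning tub stand

### The job

Nest the two empty steel parts tubs, in either order, into the tub on the leaning stand: the first into the stand's tub and the second into the first, sitting square. As each one goes in, before you fetch the next, press it down along the lean with a light push, about the weight of a kilogram, just until you feel it bed on the rubber ring inside, and stop there: a hard shove drives the ring down and jams the tubs. Leave the other things on the table where they are.

Things in the scene. Friction and masses are not known exactly. Their poses are not given: they have to be found in the camera images.
- base_tub: a pressed-steel parts tub, a tapered square cup 100 mm high, open at the top, like tub_a, screwed on a leaning grey stand. Its axis leans 26 degrees from vertical to the stand's front, towards the robot and its right. Origin under the middle of its foot; z along its axis, out of the mouth; y level; x up the slope, to the back. Soft bushes under it give way 1 mm along the axis for each 6 N
- mouth (a point): middle of base_tub's mouth, on its axis 100 mm from its foot; axes as base_tub. In each tub a black rubber ring with a bevelled top, pushed in to no certain depth, catches the foot of the next tub anywhere from 41 to 60 mm foot to foot along the axis: feel for it. From there the force grows 3 to 6 N for each mm; sideways play is 1 to 2 mm. A push of 10 N beds the tub; one over 20 N jams it
- tub_a: a pressed-steel parts tub, a tapered square cup 100 mm high, open at the top, loose on the table, 300 g. Square: 46 mm wide at the foot, walls leaning out 4.5 degrees, 2.5 mm thick, mouth 57 mm inside. Its top 28 mm is an upright collar, 62 mm wide, to grip near the top across two flats. Origin under the middle of the foot, z out of the mouth, x and y square to the flats; each quarter turn nests alike
- tub_b: second loose tub on the table, exactly like tub_a
- sensor_stand_2: black magnetic-base stand with a sensor arm, fixed on the table, 320 mm high, 105 x 186 mm over all: an obstacle, pass in front of it (nearer the robot) or above; origin under its middle
- test_box: black test box, fixed at the back of the table, 244 mm high, 170 x 368 mm: an obstacle; origin under its middle
- oil_bottle: dropper bottle with a red cap, 38 mm across, 104 mm high; origin under its middle
- caliper: digital caliper lying flat, 170 mm long; origin under its middle
- tape_roll: roll of masking tape lying flat, 100 mm across, 18 mm high; origin under its middle
- screw_jar: clear jar of screws with a grey cap, 49 mm across, 58 mm high; origin under its middle
- trial_block: aluminium block with three brass buttons, 32 x 56 x 27 mm; origin under its middle
Not all that is in view belongs to the job. Leave any blue or orange look-alike of the tub_a alone.

How it is judged:
By the outcome, as a careful person would: the job done as asked, in the order asked, and still so for the second after the job is handed in, with the robot touching nothing.
It also fails if it takes over 69 s, if anything falls off the work surface, if the arm or the gripper's body presses on something with over 40 N, if the wrist force passes 120 N, or if a joint passes its speed limit or range.

### The arm

A 7-joint arm with a two-finger parallel gripper is mounted at the origin on a cart in front of the work surface, level with it; the furniture and walls round the work are solid. World frame = base frame: x ahead of the robot, y to its left, z up, the work surface at z = 0. Lengths are in m, angles in rad, forces in N, time in s.
With the tool pointing down it reaches from about 0.425 to 0.925 m from the base axis. Payload 6.8 kg.
Tool frame: the origin (TCP) lies at the centre of the arm's flange, where the gripper is bolted on; the fingertips stand 173 mm ahead of it and the grasp point (between the pads) lies 155 mm ahead of it (r.hold_point_z is the distance from the TCP to the grasp point, in m); z points along the fingers, x is the direction in which the jaws open and shut, and the axes are right-handed (so a half turn about z gives the same grasp; the last joint's range is limited). The gripper opens to 85 mm and grips with 20 to 120 N. Pads are 22 mm wide; open, the fingers measure 114 mm over their backs; the gripper's body (76 mm by 85 mm) begins 54 mm behind the grasp point. The pads swing forward as they close: fully open they stand 13 mm farther back than shut.
Start: joints at [1.169, 0.477, 0.022, 1.555, -0.011, 1.109, -0.083], TCP at [0.195, -0.646, 0.405] pointing down, gripper open.
Joint ranges: [-2.96, 2.96], [-0.34, 2.1], [-1.41, 1.46], [0.24, 2.44], [-1.37, 4.51], [0.17, 1.92], [-2.96, 2.96]. Speed limits (rad/s): [2.39, 2.39, 3.14, 3.14, 3.14, 3.14, 3.14].

### API

Orientations are given as a rotation vector (axis times angle).
In Python, from bench import r gives the robot as it stands.
- The arm moves only by the tool apply_moves, never from a script. Its arguments are lists of equal length, an entry for each row: "dp": the shift along the tool's x, y, z scaled (see below), a list of three; "twist": the turn, a rotation vector about the tool's x, y, z scaled (see below), a list of three; "jaw": the closure in counts, from 0 (fully open) to 255 (shut). In form: {"dp": [[x, y, z], ...], "twist": [[rx, ry, rz], ...], "jaw": [jaw, ...]}. A call has 1 to 20 rows; each row shifts and turns the pose as measured when the row begins, along the tool's axes as they then stand; what a row does not reach is not made up. The controller multiplies each number of a shift by 12 cm and each number of a turn by 120 degrees. A row lasts 1/10 s, in which the tool goes at most 50 mm and 8.59 degrees, less where a joint would pass 70% of its speed; a pose out of reach is approached as far as the arm can. A call with a number of a shift or a turn outside -1 to 1 is refused whole. A call with a gripper value outside its range is refused whole. The fingers move at their own pace and stop on an object; "grip_force" is the grip in N (left out, the last holds). Time passes only in rows, so rows that do not move let the fingers close. It gives the time, the measured TCP pose, the force and the opening at its end, in the units of the state.
- r.get_obs(): the state, without advancing time (a new reading comes with each control period).
- r.grab_frame(name): name is "side" or "top" or "wrist"; returns a dict with "color" (420x560x3 uint8, red, green, blue), "z_map" (420x560 float32, m along the optical axis (not along the pixel's ray), 0 where there is no reading), "intrinsics" (3x3 intrinsics, pixels), "R" (3x3) and "t" (3): a world point X has camera coordinates R X + t; the wrist camera has in their place "hand_eye" (4x4, takes a point from camera to tool coordinates, whose origin is the TCP and whose axes are the tool frame's). Camera axes: x right, y down, z forward; pixel columns grow to the right and rows downward; lengths in m; the calibration is good to about 2 mm. A picture is of the moment at which its call begins: read the wrist's pose just before it.
- r.hand_in(): hands the job in, once; it reports no verdict.
The state is a dict: "clock": time; "joints": joint angles; "qvel": joint speeds; "tau": joint torques, N m; "tcp_pos": TCP position; "orientation": TCP orientation; "contact_force": force on the tool from outside, world axes, zero at the start; "moment": the same for the moment, N m; "grip_width": finger opening in m.
Only numpy, scipy, OpenCV 4.12 (cv2) and the standard library are available. Lean on these libraries where they do the work, as an engineer would, in place of code of your own. Each camera call takes 0.05 s, during which the arm holds its last target.

## Working session

There is one attempt and no reset: what is moved stays moved. The work goes in short steps, Python scripts to look and compute and a tool call to move; the robot and the scene stay as the last step left them, time stands still between calls to the robot, and variables do not carry over. Pictures are saved under pics/ and viewed, and the job is handed in when it is done.

Besides the shell and the picture viewer there is one more tool, called by a JSON object that holds its "name" and its "arguments", one argument or row to a line. apply_moves: Moves the arm, as the interface text tells. Shifts and turns lie within -1 to 1; 1 stands for 12 cm of shift or 120 degrees of turn. Its arguments: {"type":"object","properties":{"dp":{"type":"array"},"twist":{"type":"array"},"jaw":{"type":"array"},"grip_force":{"type":"number"}},"required":["dp","twist","jaw"]}

```bash
ls -la; mkdir -p pics; python3 - <<'E'
from bench import r
import cv2,numpy as np
print(r.get_obs(), r.hold_point_z)
for n in ("side","top"):
    f=r.grab_frame(n)
    np.savez(f"{n}0.npz",**f)
    cv2.imwrite(f"pics/{n}0.png",f["color"][...,::-1])
    print(n,f["intrinsics"],f["R"],f["t"])
E
```

```text
total 12
drwxr-xr-x  3 agent agent 4096 Dec  5 22:11 .
drwxr-xr-x 23 root  root  4096 Dec  5 22:11 ..
drwxr-xr-x  2 agent agent 4096 Dec  5 22:11 pics
{'clock': 0.0, 'joints': array([ 1.16893569,  0.47783305,  0.0223657 ,  1.55645926, -0.01152592,
        1.10929758, -0.08308207]), 'qvel': array([-0.00178627, -0.00044784, -0.00047728,  0.00052538, -0.00062093,
        0.00219441, -0.00023022]), 'tau': array([ 9.05449742e-04, -5.96457767e+01,  1.60835747e+00, -2.81205028e+01,
        1.24339038e-02,  9.33367264e-03,  4.18253933e-06]), 'tcp_pos': array([ 0.19536756, -0.64582168,  0.40370052]), 'orientation': array([-2.52183074e+00,  1.87180073e+00,  2.47158382e-03]), 'contact_force': array([-0.33493417, -0.39668411, -0.58415773]), 'moment': array([ 0.01376174, -0.01776961, -0.01588125]), 'grip_width': 0.08541916432620833} 0.1547
side [[412.8184556    0.         279.20203094]
 [  0.         412.8184556  209.85745133]
 [  0.           0.           1.        ]] [[-0.35208725 -0.93578358 -0.01853801]
 [-0.67322353  0.26695982 -0.68956692]
 [ 0.65023431 -0.23030749 -0.72398467]] [0.13165938 0.48342639 1.28368858]
top [[417.89598543   0.         281.73105321]
 [  0.         417.89598543 209.82996058]
 [  0.           0.           1.        ]] [[-0.02227961 -0.99972293 -0.00759447]
 [-0.98334272  0.02328395 -0.18026357]
 [ 0.18039045  0.00345177 -0.98358903]] [-0.06454317  0.59530552  1.22672098]
```

View pics/side0.png

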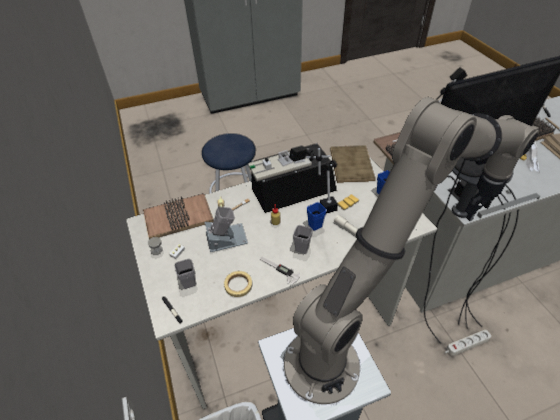

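View pics/top0.png

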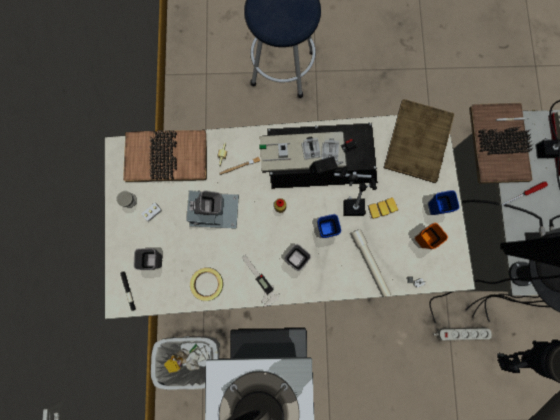

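```bash
cat > h.py <<'E'
import numpy as np,cv2
from scipy.spatial.transform import Rotation as Ro
def cast(f,uv,z):
    K,R,t=f["intrinsics"],f["R"],f["t"]
    d=R.T@np.linalg.inv(K)@np.array([uv[0],uv[1],1.]); c=-R.T@t
    return c+d*(z-c[2])/d[2]
def cloud(f):
    K,R,t=f["intrinsics"],f["R"],f["t"]
    z=f["z_map"];v,u=np.mgrid[:z.shape[0],:z.shape[1]]
    P=np.stack([(u-K[0,2])/K[0,0]*z,(v-K[1,2])/K[1,1]*z,z],-1)
    X=(P-t)@R; X[z==0]=np.nan
    return X
def wrist(r):
    o=r.get_obs(); f=dict(r.grab_frame("wrist"))
    T=np.eye(4);T[:3,:3]=Ro.from_rotvec(o["orientation"]).as_matrix();T[:3,3]=o["tcp_pos"]
    W=T@f["hand_eye"]; f["R"]=W[:3,:3].T; f["t"]=-W[:3,:3].T@W[:3,3]
    return f,o
E
python3 - <<'E'
from h import *
t=np.load("top0.npz");s=np.load("side0.npz")
def crop(f,b,n,k):
    u0,v0,u1,v1=b; cv2.imwrite(n,cv2.resize(f["color"][v0:v1,u0:u1,::-1],None,fx=k,fy=k,interpolation=cv2.INTER_CUBIC))
crop(t,(110,170,330,310),"pics/tc.png",3.6)
crop(s,(140,180,340,320),"pics/sc.png",4)
X=cloud(t);Xs=cloud(s)
for n,(u,v) in dict(base=(208,203),a=(296,257),b=(148,259)).items():
    print(n,cast(t,(u,v),.1).round(3), X[v-1:v+2,u-1:u+2].reshape(-1,3).mean(0).round(3))
for Z in (X,Xs): print(np.nanmedian(Z[...,2][np.abs(Z[...,2])<.03]))
E
```

```text
base [0.611 0.14  0.1  ] [0.621 0.149 0.05 ]
a [ 0.446 -0.117  0.1  ] [ 0.452 -0.119  0.005]
b [0.45  0.312 0.1  ] [0.456 0.343 0.005]
0.002082090114537074
0.0029224420256499547
```

View pics/tc.png

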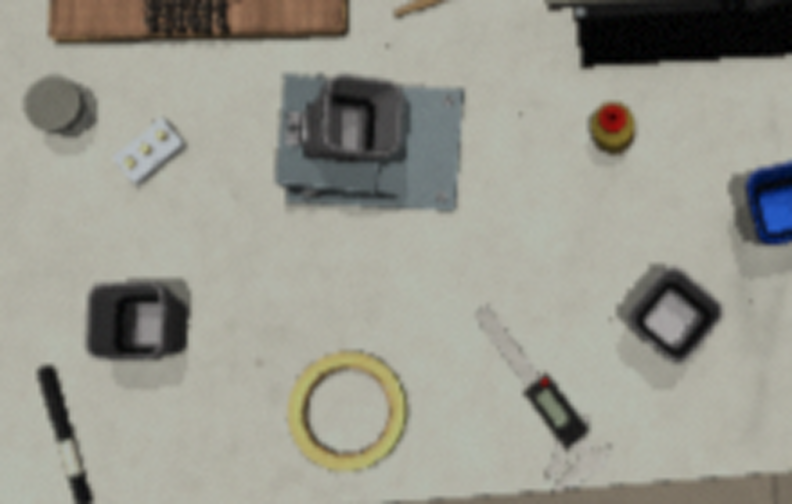

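View pics/sc.png

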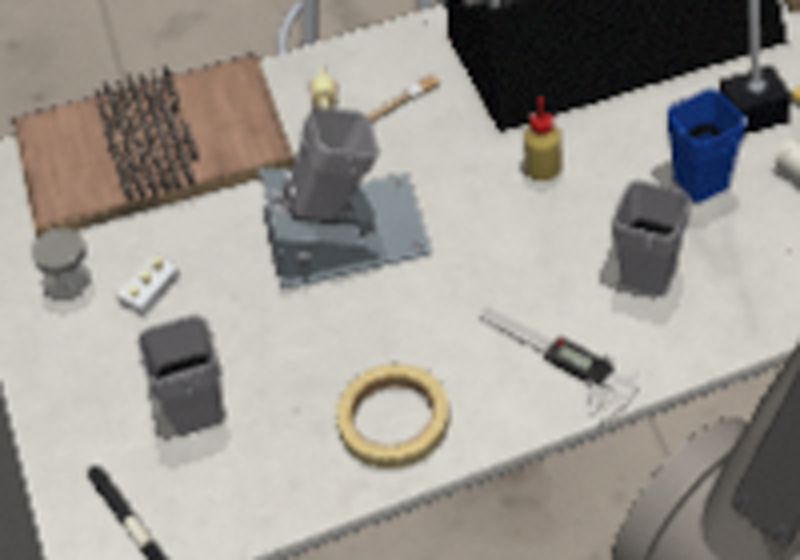

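```bash
python3 - <<'E'
from h import *
from bench import r
f,o=wrist(r); print(f["hand_eye"].round(4), f["intrinsics"])
cv2.imwrite("pics/w0.png",f["color"][...,::-1])
for n in("top0","side0"):
    X=cloud(np.load(n+".npz"))
    for nm,c in dict(base=(.61,.14),a=(.45,-.12),b=(.45,.32)).items():
        m=(np.abs(X[...,0]-c[0])<.09)&(np.abs(X[...,1]-c[1])<.09)&(X[...,2]>.03)
        P=X[m]; print(n,nm,len(P),P.min(0).round(3),P.max(0).round(3), "zpct",np.percentile(P[:,2],[50,80,90,95,98]).round(3))
        if nm!="base":
            Q=P[P[:,2]>np.percentile(P[:,2],95)-.012]; (cx,cy),(w,h),a=cv2.minAreaRect((Q[:,:2]*1000).astype(np.float32)); print("  rect",cx,cy,w,h,a,len(Q))
E
```

```text
[[ 1.000e+00  4.000e-04  3.000e-04 -6.000e-04]
 [-5.000e-04  9.519e-01  3.064e-01 -7.740e-02]
 [-2.000e-04 -3.064e-01  9.519e-01  3.060e-02]
 [ 0.000e+00  0.000e+00  0.000e+00  1.000e+00]] [[308.33183443   0.         274.95495182]
 [  0.         308.33183443 210.19594621]
 [  0.           0.           1.        ]]
top0 base 1022 [0.558 0.096 0.031] [0.667 0.212 0.159] zpct [0.069 0.12  0.136 0.146 0.154]
top0 a 349 [ 0.409 -0.209  0.033] [ 0.539 -0.082  0.106] zpct [0.075 0.098 0.101 0.102 0.103]
  rect 476.4562683105469 -145.76657104492188 62.16788101196289 141.9180908203125 48.73090362548828 121
top0 b 427 [0.421 0.291 0.031] [0.483 0.356 0.105] zpct [0.077 0.096 0.1   0.102 0.103]
  rect 451.5867614746094 323.59356689453125 63.30847930908203 61.13510513305664 88.84419250488281 140
side0 base 761 [0.555 0.093 0.031] [0.665 0.209 0.159] zpct [0.09  0.129 0.14  0.146 0.152]
side0 a 474 [ 0.406 -0.21   0.03 ] [ 0.54  -0.084  0.109] zpct [0.076 0.094 0.099 0.101 0.102]
  rect 475.8645935058594 -147.38406372070312 62.22040939331055 147.77163696289062 49.10301208496094 134
side0 b 425 [0.419 0.29  0.03 ] [0.485 0.352 0.106] zpct [0.074 0.094 0.099 0.101 0.103]
  rect 451.78631591796875 320.9217834472656 65.81423950195312 61.96088409423828 0.36144089698791504 114
```

View pics/w0.png

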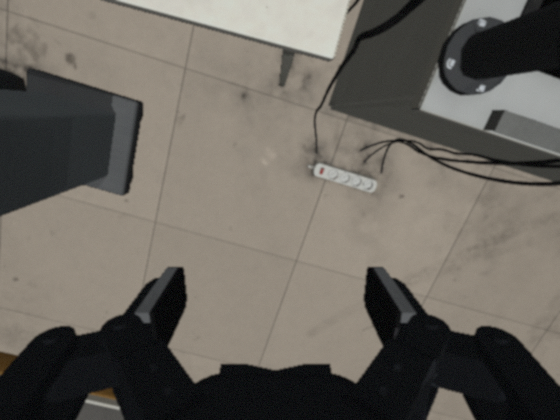

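```bash
python3 - <<'E'
from h import *
for n in("top0","side0"):
    d=np.load(n+".npz");X=cloud(d);c=d["color"].astype(int);grey=(c.max(-1)-c.min(-1)<30)&(c.max(-1)<140)
    for nm,cc in dict(a=(.45,-.12),b=(.45,.32)).items():
        m=(np.abs(X[...,0]-cc[0])<.07)&(np.abs(X[...,1]-cc[1])<.07)&(X[...,2]>.085)&grey
        Q=X[m]; print(n,nm,cv2.minAreaRect((Q[:,:2]*1000).astype(np.float32)),len(Q))
    m=(np.abs(X[...,0]-.61)<.09)&(np.abs(X[...,1]-.14)<.09)&(X[...,2]>.1)
    Q=X[m]
    np.set_printoptions(suppress=True,precision=3)
    # topmost points: try axis azimuths
    for az in np.deg2rad(np.arange(180,271,10)):
        u=np.array([np.sin(.4538)*np.cos(az),np.sin(.4538)*np.sin(az),np.cos(.4538)])
        h=Q@u; top=np.percentile(h,97); 
        k=h>top-.006
        y=np.cross([0,0,1],u);y/=np.linalg.norm(y); x=np.cross(y,u)
        W=np.c_[Q[k]@x,Q[k]@y]
        print(np.rad2deg(az),top.round(4),k.sum(),cv2.minAreaRect((W*1000).astype(np.float32)))
E
```

```text
top0 a ((470.02935791015625, -140.12655639648438), (62.16788101196289, 124.81654357910156), 48.73090362548828) 117
top0 b ((451.43017578125, 323.034423828125), (61.2161865234375, 62.267024993896484), 0.5557674169540405) 171
180.0 -0.1192 27 ((-589.6609497070312, -145.44747924804688), (43.87543869018555, 20.758943557739258), 41.269203186035156)
190.0 -0.1261 25 ((-604.3043212890625, -39.40175247192383), (41.882537841796875, 15.018317222595215), 34.7515983581543)
200.0 -0.1253 29 ((-597.341552734375, 71.13804626464844), (53.164669036865234, 18.629709243774414), 35.646907806396484)
210.00000000000003 -0.117 34 ((-582.1731567382812, 172.9136962890625), (58.048397064208984, 22.86060333251953), 19.310394287109375)
220.0 -0.1002 38 ((-542.9755859375, 276.7519226074219), (63.69670486450195, 28.714157104492188), 24.637521743774414)
230.0 -0.0765 41 ((-491.3958435058594, 367.6677551269531), (64.76620483398438, 30.283687591552734), 20.44321632385254)
239.99999999999997 -0.0462 49 ((-429.59918212890625, 453.548583984375), (56.11868667602539, 64.00381469726562), 79.01354217529297)
250.00000000000
[... 1094 characters left out ...]
812, 279.81463623046875), (59.12858581542969, 28.766292572021484), 35.782894134521484)
230.0 -0.0771 43 ((-489.6691589355469, 371.03643798828125), (59.53980255126953, 31.57291603088379), 37.40419387817383)
239.99999999999997 -0.0463 43 ((-425.09417724609375, 447.6488952636719), (59.622222900390625, 32.137306213378906), 28.45564842224121)
250.00000000000003 -0.0096 47 ((-352.363037109375, 523.96240234375), (59.490966796875, 65.23490905761719), 9.525195121765137)
260.0 0.0317 58 ((-267.07049560546875, 574.4984130859375), (59.919029235839844, 68.55091857910156), 6.104827880859375)
270.0 0.0769 55 ((-174.4133758544922, 605.15966796875), (69.73417663574219, 59.270503997802734), 85.79873657226562)
```

```bash
cat >> h.py <<'E'
def Rdown(az,u=(0,0,1)):
    """tool z=-u, tool x closest to horizontal azimuth az (deg)"""
    z=-np.array(u,float);a=np.deg2rad(az);x=np.array([np.cos(a),np.sin(a),0]);x-=z*(x@z);x/=np.linalg.norm(x)
    return np.c_[x,np.cross(z,x),z]
def plan(o,P,R,step=.045,tstep=7.5,nd=3,minn=1):
    p0=np.array(o["tcp_pos"]);R0=Ro.from_rotvec(o["orientation"]);R1=Ro.from_matrix(R)
    D=(R0.inv()*R1).as_rotvec();L=np.linalg.norm(P-p0);A=np.rad2deg(np.linalg.norm(D))
    n=int(max(minn,np.ceil(L/step),np.ceil(A/tstep)))
    tw=(D/n/np.deg2rad(120)).round(nd); dps=[]; p=p0.copy();Rc=R0
    for i in range(n):
        t=p0+(P-p0)*(i+1)/n; d=(Rc.inv().apply(t-p)/.12).round(nd); dps.append(d.tolist()); p=p+Rc.apply(d*.12); Rc=Rc*Ro.from_rotvec(tw*np.deg2rad(120))
    print("n",n,"dist %.4f ang %.2f"%(L,A)); print('dp',dps); print('twist',tw.tolist())
E
python3 - <<'E'
from h import *
from bench import r
o=r.get_obs(); plan(o,np.array([.446,-.12,.36]),Rdown(-43))
E
```

```text
n 13 dist 0.5842 ang 30.17
dp [[-0.276, -0.251, 0.029], [-0.266, -0.263, 0.028], [-0.255, -0.272, 0.029], [-0.244, -0.283, 0.028], [-0.233, -0.291, 0.029], [-0.221, -0.301, 0.028], [-0.209, -0.31, 0.029], [-0.196, -0.318, 0.028], [-0.184, -0.325, 0.029], [-0.17, -0.332, 0.028], [-0.158, -0.339, 0.029], [-0.143, -0.344, 0.028], [-0.13, -0.351, 0.029]]
twist [-0.0, 0.0, -0.019]
```

{"name": "apply_moves", "arguments": {
  "dp": [
    [-0.276,-0.251,0.029],
    [-0.266,-0.263,0.028],
    [-0.255,-0.272,0.029],
    [-0.244,-0.283,0.028],
    [-0.233,-0.291,0.029],
    [-0.221,-0.301,0.028],
    [-0.209,-0.31,0.029],
    [-0.196,-0.318,0.028],
    [-0.184,-0.325,0.029],
    [-0.17,-0.332,0.028],
    [-0.158,-0.339,0.029],
    [-0.143,-0.344,0.028],
    [-0.13,-0.351,0.029],
    [0,0,0]
  ],
  "twist": [
    [0,0,-0.019],
    [0,0,-0.019],
    [0,0,-0.019],
    [0,0,-0.019],
    [0,0,-0.019],
    [0,0,-0.019],
    [0,0,-0.019],
    [0,0,-0.019],
    [0,0,-0.019],
    [0,0,-0.019],
    [0,0,-0.019],
    [0,0,-0.019],
    [0,0,-0.019],
    [0,0,0]
  ],
  "jaw": [0,0,0,0,0,0,0,0,0,0,0,0,0,0]
}}

```text
clock: 1.55
tcp_pos: [0.4481, -0.0984, 0.3548]
orientation: [2.927, -1.139, -0.002]
contact_force: [0.1, -0.3, 0.2]
grip_width: 0.0855
```

```bash
cat > rim.py <<'E'
from h import *
def measure(f,c,lo,hi,u=np.array([0,0,1.]),rad=.06,h0=None):
    X=cloud(f);col=f["color"].astype(int)
    y=np.array([0,1,0.]) if abs(u[2])>.999 else np.cross([0,0,1],u); y/=np.linalg.norm(y); x=np.cross(y,u)
    h=X@u
    m=(np.linalg.norm((X-c)-((X-c)@u)[...,None]*u,axis=-1)<rad)&(h>lo)&(h<hi)&(col.max(-1)-col.min(-1)<40)
    Q=X[m]; W=np.c_[Q@x,Q@y]
    rect=cv2.minAreaRect((W*1000).astype(np.float32)); hh=np.median(h[m])
    ctr=(rect[0][0]*x+rect[0][1]*y)/1000+hh*u
    return rect,hh,ctr,m,(x,y)
E
python3 - <<'E'
from rim import *
from bench import r
f,o=wrist(r); np.savez("wA.npz",**f); img=f["color"][...,::-1].copy()
print(o["tcp_pos"],o["orientation"],o["joints"].round(2))
rect,hh,c,m,_=measure(f,np.array([.446,-.12,.1]),.09,.115)
print(rect,hh,c,m.sum())
cv2.imwrite("pics/wA.png",img); img[m]=(0,0,255); cv2.imwrite("pics/wAm.png",img)
X=cloud(f); z=X[...,2]; print("table z",np.nanmedian(z[np.abs(z)<.02]))
E
```

```text
[ 0.44809794 -0.0983987   0.35482144] [ 2.92693677e+00 -1.13892121e+00 -1.54503359e-03] [ 0.44  0.21 -0.41  2.08  0.11  0.87 -0.77]
((443.4436340332031, -121.2813949584961), (63.63775634765625, 62.676239013671875), 48.35127639770508) 0.09841174321905687 [ 0.44344363 -0.12128139  0.09841174] 1728
table z 0.000461757905988386
```

View pics/wA.png

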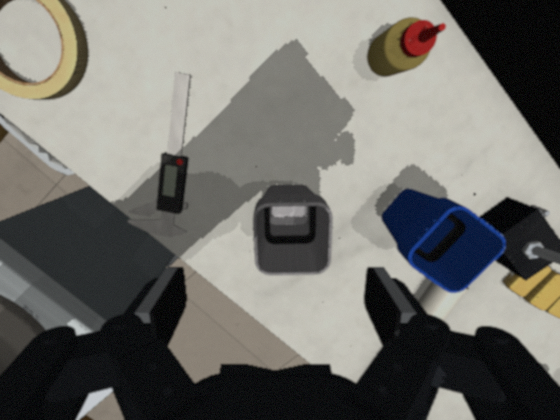

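View pics/wAm.png

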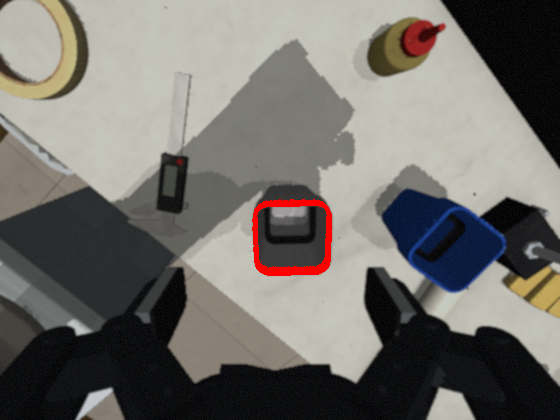

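```bash
python3 - <<'E'
from rim import *
from bench import r
t=np.load("top0.npz")
for az in (264,265,266,267,268):
    a=np.deg2rad(az);s=np.deg2rad(26);u=np.array([np.sin(s)*np.cos(a),np.sin(s)*np.sin(a),np.cos(s)])
    X=cloud(t);Q=X[(np.abs(X[...,0]-.61)<.09)&(np.abs(X[...,1]-.14)<.09)&(X[...,2]>.1)]
    top=np.percentile(Q@u,97)
    rect,hh,c,m,_=measure(t,np.array([.61,.13,.14]),top-.006,top+.01,u); print(az,rect[1:],hh,c,m.sum())
a=np.deg2rad(266);u=np.array([np.sin(s)*np.cos(a),np.sin(s)*np.sin(a),np.cos(s)])
R=Rdown(-4,u);P=c+u*.26+R[:,1]*.0; print(P,R)
plan(r.get_obs(),P,R)
E
```

```text
264 ((62.519718170166016, 62.69685363769531), 0.226471409201622) 0.04561942336555817 [0.6066956  0.12549663 0.14256026] 87
265 ((62.69257354736328, 62.520362854003906), 89.319580078125) 0.05025846211392751 [0.6067067  0.12544873 0.14266058] 88
266 ((62.684688568115234, 62.5211296081543), 88.41291809082031) 0.05488944537201496 [0.60672046 0.1254149  0.14273218] 88
267 ((62.673095703125, 62.522003173828125), 87.50607299804688) 0.05939261837085255 [0.60673883 0.1254471  0.14266872] 87
268 ((62.23065185546875, 62.4716796875), 87.19380950927734) 0.06417338203144489 [0.60711172 0.12520081 0.14276077] 86
[0.59916112 0.01150195 0.37644722] [[ 9.97564050e-01 -6.26967033e-02  3.05792254e-02]
 [-6.97564737e-02 -8.96604629e-01  4.37303297e-01]
 [ 1.07568121e-16 -4.38371147e-01 -8.98794046e-01]]
n 7 dist 0.1904 ang 46.46
dp [[0.042, -0.221, -0.027], [0.062, -0.218, -0.014], [0.083, -0.211, -0.002], [0.102, -0.202, 0.009], [0.12, -0.191, 0.02], [0.139, -0.177, 0.028], [0.155, -0.162, 0.035]]
twist [0.03, -0.01, -0.045]
```

{"name": "apply_moves", "arguments": {
  "dp": [
    [0.042,-0.221,-0.027],
    [0.062,-0.218,-0.014],
    [0.083,-0.211,-0.002],
    [0.102,-0.202,0.009],
    [0.12,-0.191,0.02],
    [0.139,-0.177,0.028],
    [0.155,-0.162,0.035],
    [0,0,0]
  ],
  "twist": [
    [0.03,-0.01,-0.045],
    [0.03,-0.01,-0.045],
    [0.03,-0.01,-0.045],
    [0.03,-0.01,-0.045],
    [0.03,-0.01,-0.045],
    [0.03,-0.01,-0.045],
    [0.03,-0.01,-0.045],
    [0,0,0]
  ],
  "jaw": [0,0,0,0,0,0,0,0]
}}

```text
clock: 2.4
tcp_pos: [0.6007, 0.0028, 0.3751]
orientation: [-2.677, 0.089, -0.029]
contact_force: [-0.6, -0.4, -1.2]
grip_width: 0.0852
```

```bash
python3 - <<'E'
from rim import *
from bench import r
f,o=wrist(r); np.savez("wBase.npz",**f); img=f["color"][...,::-1].copy()
print(o["tcp_pos"],o["joints"].round(2),Ro.from_rotvec(o["orientation"]).as_matrix().round(3))
X=cloud(f);col=f["color"].astype(int)
c0=np.array([.607,.1255,.1426]); s=np.deg2rad(26)
for az in (262,263,264,265,266):
    a=np.deg2rad(az);u=np.array([np.sin(s)*np.cos(a),np.sin(s)*np.sin(a),np.cos(s)])
    Q=X[np.linalg.norm(X-c0,axis=-1)<.06]; h=Q@u; top=np.percentile(h,98)
    rect,hh,c,m,_=measure(f,c0,top-.006,top+.01,u); print(az,top-c0@u,rect[1:],c,m.sum())
# plane fit of rim
Q=X[m]
cen=Q.mean(0);n=np.linalg.svd(Q-cen)[2][2];n*=np.sign(n[2]);print("plane n",n,"tilt",np.rad2deg(np.arccos(n[2])),"az",np.rad2deg(np.arctan2(n[1],n[0]))%360)
cv2.imwrite("pics/wBase.png",img); img[m]=(0,0,255); cv2.imwrite("pics/wBasem.png",img)
E
```

```text
[0.60066288 0.00275808 0.37510773] [ 0.53  0.49 -0.69  1.75 -0.19  0.93 -0.05] [[ 0.998 -0.058  0.035]
 [-0.068 -0.893  0.446]
 [ 0.006 -0.447 -0.895]]
262 0.0021809695907261603 ((62.689998626708984, 62.708457946777344), 3.573646306991577) [0.60384429 0.12332322 0.14155176] 1182
263 0.0019738895353677635 ((62.68925476074219, 62.69953155517578), 2.674067735671997) [0.60386111 0.12331082 0.14157308] 1194
264 0.0018297986429478344 ((62.688690185546875, 62.687156677246094), 1.7748099565505981) [0.60387786 0.12329532 0.14160128] 1207
265 0.0016995088405229106 ((62.688385009765625, 62.67112731933594), 0.8758260011672974) [0.6038954  0.12328275 0.14162377] 1212
266 0.0016341238810714392 ((63.366424560546875, 62.688270568847656), 89.97699737548828) [0.6042711  0.12326286 0.14161014] 1219
plane n [-0.03045444 -0.44063421  0.89717001] tilt 26.21146465472818 az 266.0462884065213
```

View pics/wBase.png

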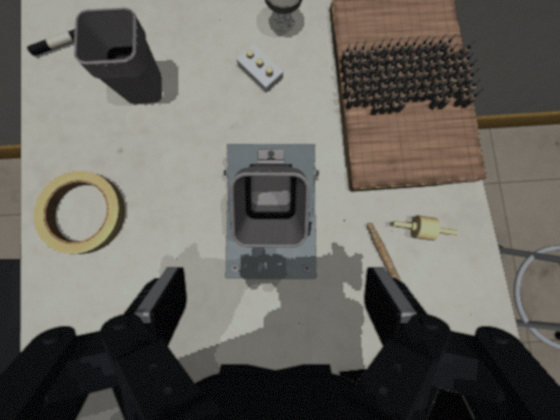

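View pics/wBasem.png

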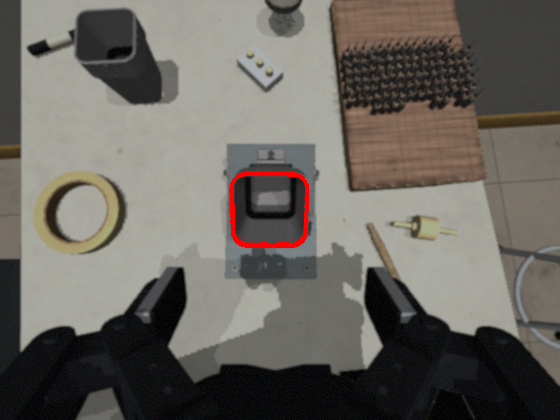

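```bash
python3 - <<'E'
from rim import *
from bench import r
d=np.load("wBase.npz"); z=d["z_map"];K=d["intrinsics"]
v,u=np.mgrid[:420,:560]; P=np.stack([(u-K[0,2])/K[0,0]*z,(v-K[1,2])/K[1,1]*z,z],-1)@d["hand_eye"][:3,:3].T+d["hand_eye"][:3,3]
m=(v>255)&(z>0)&(z<.2)&(u>120)&(u<430)
Q=P[m]; print(np.percentile(Q[:,2],[50,90,98,99.5]),Q[:,2].max())
for a in(.12,.13,.14,.15,.155):
    S=Q[Q[:,2]>a]; 
    if len(S): L=S[S[:,0]<0];Rr=S[S[:,0]>0]; print(a,len(S),L[:,0].min(),L[:,0].max(),Rr[:,0].min(),Rr[:,0].max(),S[:,1].min(),S[:,1].max())
s=np.deg2rad(26);R=Rdown(-41.65)
A=np.array([.4434,-.1213,0]); P=A+[0,0,.36]
plan(r.get_obs(),P,R)
E
```

```text
[0.09287215 0.13825239 0.15312446 0.15757329] 0.16066795881158827
0.12 5661 -0.05812015586967536 -0.04321470564040643 0.040921853838161666 0.05553931525719341 -0.012605954692300261 0.011514316777621311
0.13 4020 -0.05812015586967536 -0.04321470564040643 0.04100107002409914 0.05553931525719341 -0.012267309027386597 0.011514316777621311
0.14 2265 -0.0578392633874018 -0.0433296052371755 0.04100107002409914 0.05553931525719341 -0.012080280692335355 0.011514316777621311
0.15 871 -0.05685222252932315 -0.0434955453529005 0.04100107002409914 0.055255790106989326 -0.011837141497339776 0.010903167652643625
0.155 319 -0.04988419055048229 -0.04353025372537009 0.04104159314310632 0.04793452522658724 -0.011492149175821073 0.010903167652643625
n 7 dist 0.1992 ang 45.69
dp [[-0.175, 0.15, -0.056], [-0.16, 0.168, -0.049], [-0.142, 0.186, -0.041], [-0.123, 0.199, -0.032], [-0.104, 0.213, -0.021], [-0.084, 0.221, -0.01], [-0.063, 0.229, 0.003]]
twist [-0.03, 0.01, 0.044]
```

{"name": "apply_moves", "arguments": {
  "dp": [
    [-0.175,0.15,-0.056],
    [-0.16,0.168,-0.049],
    [-0.142,0.186,-0.041],
    [-0.123,0.199,-0.032],
    [-0.104,0.213,-0.021],
    [-0.084,0.221,-0.01],
    [-0.063,0.229,0.003],
    [0,0,0]
  ],
  "twist": [
    [-0.03,0.01,0.044],
    [-0.03,0.01,0.044],
    [-0.03,0.01,0.044],
    [-0.03,0.01,0.044],
    [-0.03,0.01,0.044],
    [-0.03,0.01,0.044],
    [-0.03,0.01,0.044],
    [0,0,0]
  ],
  "jaw": [0,0,0,0,0,0,0,0]
}}

```text
clock: 3.25
tcp_pos: [0.4242, -0.1357, 0.3592]
orientation: [2.878, -1.191, -0.01]
contact_force: [0.6, 0.4, 0.2]
grip_width: 0.0855
```

```bash
python3 - <<'E'
from rim import *
from bench import r
R=Rdown(-41.65)
plan(r.get_obs(),np.array([.4442,-.1221,.29]),R,step=.03)
f,o=wrist(r); np.savez("wA2.npz",**f)
rect,hh,c,m,_=measure(f,np.array([.446,-.12,.1]),.09,.115); print(rect,hh,c)
X=cloud(f); z=X[...,2]; print("table z",np.nanmedian(z[np.abs(z)<.02]))
E
```

```text
n 3 dist 0.0733 ang 3.68
dp [[0.012, -0.071, 0.19], [0.013, -0.07, 0.191], [0.015, -0.067, 0.192]]
twist [0.004, -0.001, -0.009]
((443.817138671875, -121.34780883789062), (63.009490966796875, 63.32408142089844), 49.029457092285156) 0.09889051651899783 [ 0.44381714 -0.12134781  0.09889052]
table z 0.00049069834017353
```

{"name": "apply_moves", "arguments": {
  "dp": [
    [0.012,-0.07,0.19],
    [0.012,-0.07,0.19],
    [0.012,-0.05,0.15],
    [0,0,0],
    [0,0,0]
  ],
  "twist": [
    [0.004,-0.001,-0.009],
    [0.004,-0.001,-0.009],
    [0.004,-0.001,-0.009],
    [0,0,0],
    [0,0,0]
  ],
  "jaw": [0,0,0,0,0]
}}

```text
clock: 3.8
tcp_pos: [0.4445, -0.124, 0.296]
orientation: [-2.933, 1.116, -0.006]
contact_force: [0.0, -0.1, 0.8]
grip_width: 0.0857
```

```bash
python3 - <<'E'
from rim import *
from bench import r
plan(r.get_obs(),np.array([.4445,-.1221,.237]),Rdown(-41.3),step=.02)
E
```

```text
n 3 dist 0.0590 ang 0.49
dp [[-0.004, -0.003, 0.164], [-0.004, -0.004, 0.164], [-0.004, -0.004, 0.163]]
twist [-0.001, -0.0, -0.001]
```

{"name": "apply_moves", "arguments": {
  "dp": [
    [-0.004,-0.004,0.16],
    [-0.004,-0.004,0.16],
    [-0.004,-0.004,0.12],
    [0,0,0],
    [0,0,0]
  ],
  "twist": [
    [-0.001,0,-0.001],
    [-0.001,0,-0.001],
    [-0.001,0,-0.001],
    [0,0,0],
    [0,0,0]
  ],
  "jaw": [0,0,0,0,0]
}}

```text
clock: 4.3
tcp_pos: [0.4464, -0.1239, 0.2471]
orientation: [2.935, -1.114, 0.017]
contact_force: [0.5, 0.4, 0.2]
grip_width: 0.0855
```

```bash
python3 - <<'E'
from rim import *
from bench import r
plan(r.get_obs(),np.array([.4445,-.1221,.237]),Rdown(-41.3),step=.02)
print(r.get_obs()["tcp_pos"])
E
```

```text
n 1 dist 0.0105 ang 0.68
dp [[-0.023, -0.001, 0.084]]
twist [-0.001, -0.005, -0.002]
[ 0.44642737 -0.1239114   0.24714935]
```

{"name": "apply_moves", "arguments": {
  "dp": [
    [-0.023,-0.001,0.084],
    [0,0,0],
    [0,0,0],
    [0,0,0],
    [0,0,0],
    [0,0,0],
    [0,0,0],
    [0,0,0]
  ],
  "twist": [
    [-0.001,-0.005,-0.002],
    [0,0,0],
    [0,0,0],
    [0,0,0],
    [0,0,0],
    [0,0,0],
    [0,0,0],
    [0,0,0]
  ],
  "jaw": [0,0,255,255,255,255,255,255],
  "grip_force": 50
}}

```text
clock: 5.1
tcp_pos: [0.4449, -0.1223, 0.2391]
orientation: [2.939, -1.11, 0.005]
contact_force: [0.2, 0.6, -1.4]
grip_width: 0.0615
```

```bash
cat > held.py <<'E'
from rim import *
def tool_pts(f):
    z=f["z_map"];K=f["intrinsics"];v,u=np.mgrid[:420,:560]
    return np.stack([(u-K[0,2])/K[0,0]*z,(v-K[1,2])/K[1,1]*z,z],-1)@f["hand_eye"][:3,:3].T+f["hand_eye"][:3,3],(z>0)
E
python3 - <<'E'
from held import *
from bench import r
f,o=wrist(r); np.savez("wH.npz",**f); img=f["color"][...,::-1].copy(); cv2.imwrite("pics/wH.png",img)
print(o["tcp_pos"],o["grip_width"],o["contact_force"])
P,m=tool_pts(f)
m&=(np.abs(P[...,0])<.05)&(np.abs(P[...,1])<.05)&(P[...,2]>.10)&(P[...,2]<.16)
z=P[m][:,2]; print(np.histogram(z,bins=np.arange(.1,.161,.004)))
E
```

```text
[ 0.44493104 -0.12232459  0.23914372] 0.06146142613421114 [ 0.21621297  0.56295612 -1.37218826]
(array([ 908,  205,  542, 2977, 1016,  840,  336,  715,  491, 2742, 2715,
       2086, 1847, 1729, 1505]), array([0.1  , 0.104, 0.108, 0.112, 0.116, 0.12 , 0.124, 0.128, 0.132,
       0.136, 0.14 , 0.144, 0.148, 0.152, 0.156, 0.16 ]))
```

View pics/wH.png

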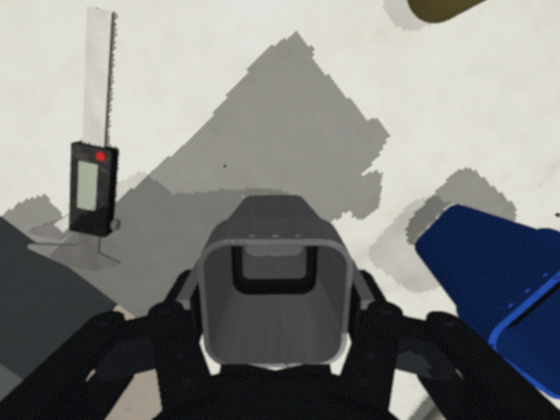

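{"name": "apply_moves", "arguments": {
  "dp": [
    [0,0,-0.1],
    [0,0,-0.3],
    [0,0,-0.35],
    [0,0,-0.25],
    [0,0,0],
    [0,0,0]
  ],
  "twist": [
    [0,0,0],
    [0,0,0],
    [0,0,0],
    [0,0,0],
    [0,0,0],
    [0,0,0]
  ],
  "jaw": [255,255,255,255,255,255]
}}

```text
clock: 5.75
tcp_pos: [0.4429, -0.1217, 0.3647]
orientation: [2.939, -1.108, -0.003]
contact_force: [0.1, -0.1, -4.7]
grip_width: 0.0613
```

```bash
cat >> held.py <<'E'
def heldrim(f,zr=.139,dz=.003):
    P,m=tool_pts(f)
    m&=(np.abs(P[...,0])<.0345)&(np.abs(P[...,1])<.04)&(np.abs(P[...,2]-zr)<dz)
    n,lab,st,_=cv2.connectedComponentsWithStats(m.astype(np.uint8),connectivity=8)
    k=1+np.argmax(st[1:,4]); m=lab==k
    Q=P[m]; rect=cv2.minAreaRect((Q[:,:2]*1000).astype(np.float32))
    # edge-based: extents
    return rect,Q,m
E
python3 - <<'E'
from held import *
from bench import r
f,o=wrist(r); np.savez("wH2.npz",**f); img=f["color"][...,::-1].copy()
print(o["tcp_pos"],o["grip_width"],o["contact_force"])
for n in ("wH.npz","wH2.npz"):
    d=np.load(n)
    P,_=tool_pts(d)
    # rim z profile along column through middle of image at far rim row ~ 240
    print(n,P[232:262:3,275].round(4).tolist()[:8])
    for zr,dz in ((.138,.003),(.139,.004)):
        rect,Q,m=heldrim(d,zr,dz); print(rect,len(Q),Q.min(0),Q.max(0),np.median(Q[:,2]))
img[m]=(0,0,255); cv2.imwrite("pics/wH2m.png",img)
E
```

```text
[ 0.44293193 -0.1217071   0.36469878] 0.061317605965167776 [ 0.09473948 -0.14464329 -4.74426214]
wH.npz [[-0.0009, -0.0315, 0.1461], [-0.0009, -0.0313, 0.1434], [-0.0009, -0.0307, 0.1418], [-0.0009, -0.0302, 0.14], [-0.0009, -0.0292, 0.1394], [-0.0009, 0.0159, 0.2349], [-0.0009, 0.0182, 0.2349], [-0.0009, 0.02, 0.2336]]
((-0.189605712890625, -0.4875602722167969), (68.8991470336914, 61.92954635620117), 1.004634141921997) 3482 [-0.03446934 -0.03153668  0.13500225] [0.03443445 0.03046288 0.14099893] 0.13936237702306
((-0.386627197265625, -0.721466064453125), (68.88191986083984, 62.391353607177734), 2.186178684234619) 4613 [-0.0344877  -0.03195829  0.13500225] [0.03443445 0.03046288 0.1429999 ] 0.13975775040270738
wH2.npz [[-0.0009, -0.0312, 0.1467], [-0.0009, -0.0317, 0.1423], [-0.0009, -0.031, 0.141], [-0.0009, -0.0303, 0.1398], [-0.0009, -0.0292, 0.1394], [-0.0009, 0.016, 0.2351], [-0.0009, 0.0179, 0.2343], [-0.0009, 0.0202, 0.2341]]
((-0.06422042846679688, -0.5396556854248047), (68.95665740966797, 61.93769073486328), 0.33947691321372986) 3493 [-0.03448261 -0.03155708  0.13501395] [0.03447428 0.03041463 0.14099873] 0.13941972149845805
((0.19202804565429688, -0.8005218505859375), (62.306583404541016, 68.94007873535156), 88.86186981201172) 4600 [-0.03448261 -0.03193106  0.13501395] [0.03447428 0.03041463 0.14299745] 0.13978607084561182
```

View pics/wH2m.png

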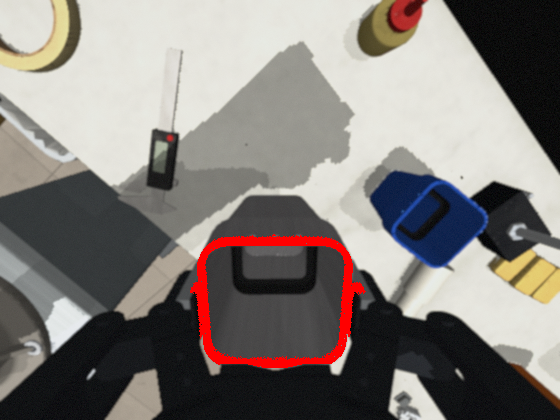

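```bash
python3 - <<'E'
from held import *
from bench import r
for n in ("wH.npz","wH2.npz"):
    rect,Q,m=heldrim(np.load(n),.1385,.0025)
    for lo,hi in ((-.024,-.014),(.013,.022)):
        S=Q[(Q[:,1]>lo)&(Q[:,1]<hi)]; print(n,lo,np.percentile(S[:,0],[.5,99.5]),np.percentile(S[:,0],[.5,99.5]).mean())
    S=Q[np.abs(Q[:,0])<.02]; print("y",np.percentile(S[:,1],[.5,99.5]),np.percentile(S[:,1],[.5,99.5]).mean())
# target
a=np.deg2rad(266);s=np.deg2rad(26);u=np.array([np.sin(s)*np.cos(a),np.sin(s)*np.sin(a),np.cos(s)])
R=Rdown(-4,u)
for M in (np.array([.6041,.1233,.1418])+R[:,0]*.0010,):
    print("mouth",M)
    P=M+u*(.139+.125); print(P); plan(r.get_obs(),P,R)
E
```

```text
wH.npz -0.024 [-0.03182128  0.02984672] -0.000987278780215201
wH.npz 0.013 [-0.0319392  0.029942 ] -0.0009985988442641845
y [-0.03133503  0.03001816] -0.0006584358070574857
wH2.npz -0.024 [-0.03194668  0.02982244] -0.001062119651535104
wH2.npz 0.013 [-0.03200049  0.02991664] -0.0010419254094768179
y [-0.0313521   0.03007227] -0.000639914843151632
mouth [0.60509756 0.12323024 0.1418    ]
[0.59702465 0.00778217 0.37908163]
n 7 dist 0.2016 ang 45.23
dp [[0.036, -0.237, -0.018], [0.057, -0.233, -0.003], [0.079, -0.226, 0.009], [0.099, -0.218, 0.021], [0.119, -0.206, 0.033], [0.139, -0.191, 0.042], [0.156, -0.175, 0.05]]
twist [0.03, -0.01, -0.044]
```

```bash
python3 - <<'E'
from held import *
from bench import r
a=np.deg2rad(266);s=np.deg2rad(26);u=np.array([np.sin(s)*np.cos(a),np.sin(s)*np.sin(a),np.cos(s)])
R=Rdown(-4,u)
P=np.array([.6041,.1233,.1416])+R[:,0]*.00103+R[:,1]*.00065+u*.30; print(P); plan(r.get_obs(),P,R,step=.03)
E
```

```text
[ 0.59591297 -0.00854563  0.41095327]
n 7 dist 0.1957 ang 45.23
dp [[0.048, -0.221, -0.056], [0.067, -0.219, -0.042], [0.086, -0.215, -0.031], [0.105, -0.207, -0.02], [0.123, -0.197, -0.009], [0.141, -0.186, -0.0], [0.157, -0.171, 0.008]]
twist [0.03, -0.01, -0.044]
```

{"name": "apply_moves", "arguments": {
  "dp": [
    [0.04,-0.18,-0.06],
    [0.06,-0.22,-0.04],
    [0.08,-0.22,-0.03],
    [0.1,-0.21,-0.02],
    [0.12,-0.19,-0.01],
    [0.12,-0.16,0],
    [0.09,-0.08,0.01],
    [0,0,0],
    [0,0,0]
  ],
  "twist": [
    [0.03,-0.01,-0.044],
    [0.03,-0.01,-0.044],
    [0.03,-0.01,-0.044],
    [0.03,-0.01,-0.044],
    [0.03,-0.01,-0.044],
    [0.03,-0.01,-0.044],
    [0.02,-0.01,-0.03],
    [0,0,0],
    [0,0,0]
  ],
  "jaw": [255,255,255,255,255,255,255,255,255]
}}

```text
clock: 6.7
tcp_pos: [0.5753, -0.018, 0.3899]
orientation: [-2.687, 0.102, 0.027]
contact_force: [-0.2, -0.2, -3.8]
grip_width: 0.0614
```

```bash
cat > tgt.py <<'E'
from held import *
a=np.deg2rad(266);s=np.deg2rad(26);u=np.array([np.sin(s)*np.cos(a),np.sin(s)*np.sin(a),np.cos(s)])
R=Rdown(-4,u)
M0=np.array([.6041,.1233,.1416])+R[:,0]*.00103+R[:,1]*.00065
def rep(o):
    d=(o["tcp_pos"]-M0); e=R.T@d
    print("clock",round(o["clock"],2),"lat mm",(e[:2]*1000).round(2),"along-u mm",round(d@u*1000,2),"rot err deg",np.rad2deg((Ro.from_matrix(R).inv()*Ro.from_rotvec(o["orientation"])).as_rotvec()).round(2),"F tool",(R.T@o["contact_force"]).round(2),"M",(R.T@o["moment"]).round(2),"w",round(o["grip_width"],4))
E
python3 - <<'E'
from tgt import *
from bench import r
o=r.get_obs();rep(o)
plan(o,M0+u*.275,R,step=.02)
f,o=wrist(r); np.savez("wI.npz",**f); cv2.imwrite("pics/wI.png",f["color"][...,::-1])
E
```

```text
clock 6.7 lat mm [-19.95  19.01] along-u mm 285.79 rot err deg [-0.1  -1.9   0.78] F tool [-0.14  1.81  3.3 ] M [-0.88  0.   -0.04] w 0.0614
n 2 dist 0.0296 ang 2.06
dp [[0.083, -0.08, 0.042], [0.084, -0.08, 0.044]]
twist [0.0, 0.008, -0.003]
```

View pics/wI.png

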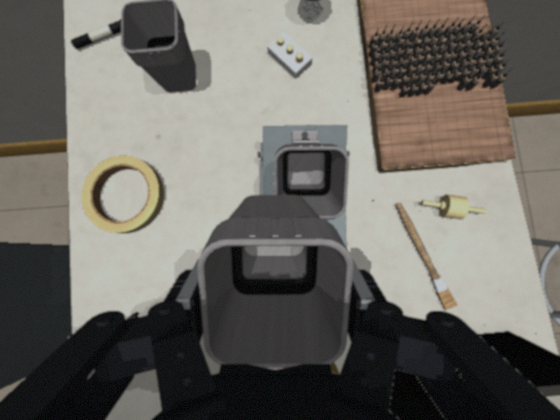

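{"name": "apply_moves", "arguments": {
  "dp": [
    [0.08,-0.08,0.02],
    [0.08,-0.08,0.02],
    [0,0,0],
    [0,0,0]
  ],
  "twist": [
    [0,0.008,-0.003],
    [0,0.008,-0.003],
    [0,0,0],
    [0,0,0]
  ],
  "jaw": [255,255,255,255]
}}

```text
clock: 7.15
tcp_pos: [0.5958, 0.0007, 0.3924]
orientation: [-2.692, 0.099, -0.023]
contact_force: [-0.4, 0.2, -4.2]
grip_width: 0.061
```

```bash
python3 - <<'E'
from tgt import *
from bench import r
o=r.get_obs();rep(o)
plan(o,M0+u*.250,R,step=.015)
E
```

```text
clock 7.15 lat mm [-0.79 -0.14] along-u mm 279.23 rot err deg [-0.32  0.1   0.2 ] F tool [-0.38  1.66  3.85] M [-0.85 -0.04  0.04] w 0.061
n 2 dist 0.0292 ang 0.40
dp [[0.003, -0.0, 0.122], [0.003, 0.0, 0.122]]
twist [0.001, -0.0, -0.001]
```

{"name": "apply_moves", "arguments": {
  "dp": [
    [0.003,0,0.12],
    [0.003,0,0.12],
    [0.001,0,0.08],
    [0,0,0],
    [0,0,0]
  ],
  "twist": [
    [0.001,0,-0.001],
    [0.001,0,-0.001],
    [0,0,0],
    [0,0,0],
    [0,0,0]
  ],
  "jaw": [255,255,255,255,255]
}}

```text
clock: 7.65
tcp_pos: [0.597, 0.0184, 0.3545]
orientation: [-2.689, 0.094, -0.022]
contact_force: [-0.7, 0.6, -3.4]
grip_width: 0.0612
```

```bash
python3 - <<'E'
from tgt import *
from bench import r
o=r.get_obs();rep(o)
plan(o,M0+u*.225,R,step=.015)
f,o=wrist(r); np.savez("wI2.npz",**f); cv2.imwrite("pics/wI2.png",f["color"][...,::-1])
s=r.grab_frame("side"); cv2.imwrite("pics/sI2.png",cv2.resize(s["color"][190:290,160:290,::-1],None,fx=5,fy=5,interpolation=cv2.INTER_CUBIC))
E
```

```text
clock 7.65 lat mm [-0.78  0.53] along-u mm 237.42 rot err deg [-0.15  0.03 -0.02] F tool [-0.76  0.97  3.33] M [-0.82  0.01 -0.04] w 0.0612
n 1 dist 0.0125 ang 0.15
dp [[0.006, -0.005, 0.103]]
twist [0.001, -0.0, 0.0]
```

View pics/wI2.png

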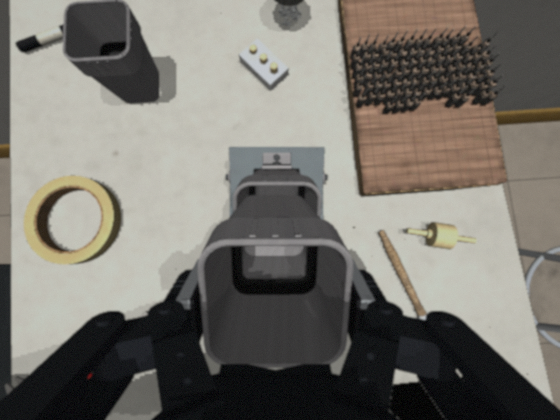

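View pics/sI2.png

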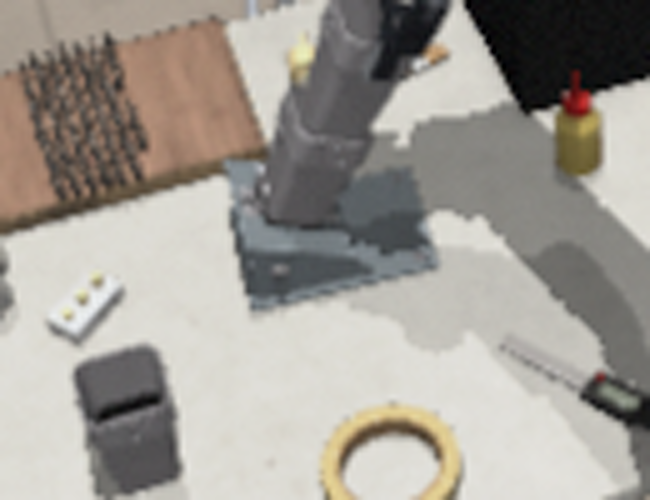

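{"name": "apply_moves", "arguments": {
  "dp": [
    [0.006,-0.005,0.1],
    [0.002,-0.001,0.08],
    [0,0,0],
    [0,0,0]
  ],
  "twist": [
    [0.001,0,0],
    [0,0,0],
    [0,0,0],
    [0,0,0]
  ],
  "jaw": [255,255,255,255]
}}

```text
clock: 8.15
tcp_pos: [0.5993, 0.0286, 0.3348]
orientation: [-2.687, 0.095, -0.026]
contact_force: [0.2, -0.3, -2.7]
grip_width: 0.0614
```

```bash
python3 - <<'E'
from tgt import *
from bench import r
o=r.get_obs();rep(o)
E
```

```text
clock 8.15 lat mm [ 0.79 -0.08] along-u mm 215.19 rot err deg [-0.03  0.17  0.01] F tool [0.27 1.44 2.31] M [-0.85  0.03 -0.02] w 0.0614
```

{"name": "apply_moves", "arguments": {
  "dp": [
    [-0.006,0,0.025],
    [0,0,0.025],
    [0,0,0.025],
    [0,0,0.017],
    [0,0,0]
  ],
  "twist": [
    [0,0,0],
    [0,0,0],
    [0,0,0],
    [0,0,0],
    [0,0,0]
  ],
  "jaw": [255,255,255,255,255]
}}

```text
clock: 8.65
tcp_pos: [0.5991, 0.0337, 0.3243]
orientation: [-2.687, 0.095, -0.027]
contact_force: [-0.1, 0.4, -3.8]
grip_width: 0.0616
```

```bash
python3 - <<'E'
from tgt import *
from bench import r
o=r.get_obs();rep(o)
E
```

```text
clock 8.65 lat mm [ 0.24 -0.09] along-u mm 203.58 rot err deg [-0.04  0.22  0.01] F tool [-0.15  1.29  3.59] M [-0.79 -0.02  0.02] w 0.0616
```

{"name": "apply_moves", "arguments": {
  "dp": [
    [-0.001,0,0.008],
    [0,0,0.008],
    [0,0,0.008],
    [0,0,0]
  ],
  "twist": [
    [0,0,0],
    [0,0,0],
    [0,0,0],
    [0,0,0]
  ],
  "jaw": [255,255,255,255]
}}

```text
clock: 9.05
tcp_pos: [0.5992, 0.0349, 0.3217]
orientation: [-2.687, 0.095, -0.027]
contact_force: [0.8, 0.5, -3.2]
grip_width: 0.0613
```

```bash
cat > rp.py <<'E'
from tgt import *
from bench import r
rep(r.get_obs())
E
python3 rp.py
```

```text
clock 9.05 lat mm [ 0.26 -0.08] along-u mm 200.71 rot err deg [-0.04  0.24  0.01] F tool [0.74 0.94 3.14] M [-0.83 -0.04  0.06] w 0.0613
```

{"name": "apply_moves", "arguments": {
  "dp": [
    [0,0,0.008],
    [0,0,0.008],
    [0,0,0.008],
    [0,0,0]
  ],
  "twist": [
    [0,0,0],
    [0,0,0],
    [0,0,0],
    [0,0,0]
  ],
  "jaw": [255,255,255,255]
}}

```text
clock: 9.45
tcp_pos: [0.5994, 0.0363, 0.319]
orientation: [-2.687, 0.096, -0.028]
contact_force: [-0.0, 0.2, -3.2]
grip_width: 0.0612
```

```bash
python3 rp.py
```

```text
clock 9.45 lat mm [ 0.32 -0.1 ] along-u mm 197.68 rot err deg [-0.04  0.26  0.01] F tool [-0.04  1.22  2.96] M [-0.88 -0.02  0.06] w 0.0612
```

{"name": "apply_moves", "arguments": {
  "dp": [
    [-0.001,0,0.008],
    [-0.001,0,0.008],
    [0,0,0.008],
    [0,0,0]
  ],
  "twist": [
    [0,-0.001,0],
    [0,-0.001,0],
    [0,0,0],
    [0,0,0]
  ],
  "jaw": [255,255,255,255]
}}

```text
clock: 9.85
tcp_pos: [0.5992, 0.0376, 0.3162]
orientation: [-2.687, 0.094, -0.021]
contact_force: [0.5, -0.5, -4.1]
grip_width: 0.0616
```

```bash
python3 rp.py
```

```text
clock 9.85 lat mm [ 0.1  -0.06] along-u mm 194.53 rot err deg [-0.04 -0.    0.02] F tool [0.49 2.2  3.49] M [-0.82 -0.    0.  ] w 0.0616
```

{"name": "apply_moves", "arguments": {
  "dp": [
    [0,0,0.008],
    [0,0,0.008],
    [0,0,0.008],
    [0,0,0]
  ],
  "twist": [
    [0,0,0],
    [0,0,0],
    [0,0,0],
    [0,0,0]
  ],
  "jaw": [255,255,255,255]
}}

```text
clock: 10.25
tcp_pos: [0.5994, 0.039, 0.3134]
orientation: [-2.687, 0.094, -0.022]
contact_force: [0.1, -0.1, -3.3]
grip_width: 0.0614
```

```bash
python3 rp.py
```

```text
clock 10.25 lat mm [ 0.13 -0.08] along-u mm 191.43 rot err deg [-0.04  0.01  0.01] F tool [0.12 1.5  2.96] M [-0.8  -0.    0.02] w 0.0614
```

{"name": "apply_moves", "arguments": {
  "dp": [
    [0,0,0.008],
    [0,0,0.008],
    [0,0,0.008],
    [0,0,0]
  ],
  "twist": [
    [0,0,0],
    [0,0,0],
    [0,0,0],
    [0,0,0]
  ],
  "jaw": [255,255,255,255]
}}

```text
clock: 10.65
tcp_pos: [0.5996, 0.0403, 0.3107]
orientation: [-2.687, 0.094, -0.022]
contact_force: [-0.1, -0.0, -4.1]
grip_width: 0.0611
```

```bash
python3 rp.py
```

```text
clock 10.65 lat mm [ 0.28 -0.07] along-u mm 188.37 rot err deg [-0.04  0.03  0.02] F tool [-0.07  1.84  3.66] M [-0.81  0.05  0.  ] w 0.0611
```

{"name": "apply_moves", "arguments": {
  "dp": [
    [-0.001,0,0.008],
    [-0.001,0,0.008],
    [0,0,0.008],
    [0,0,0]
  ],
  "twist": [
    [0,0,0],
    [0,0,0],
    [0,0,0],
    [0,0,0]
  ],
  "jaw": [255,255,255,255]
}}

```text
clock: 11.05
tcp_pos: [0.5998, 0.0415, 0.3081]
orientation: [-2.687, 0.095, -0.024]
contact_force: [-0.3, -0.7, -2.6]
grip_width: 0.0613
```

```bash
python3 rp.py
```

```text
clock 11.05 lat mm [ 0.36 -0.04] along-u mm 185.59 rot err deg [-0.04  0.09  0.02] F tool [-0.24  1.76  2.04] M [-0.8   0.08 -0.  ] w 0.0613
```

{"name": "apply_moves", "arguments": {
  "dp": [
    [-0.002,0,0.008],
    [0,0,0]
  ],
  "twist": [
    [0,0,0],
    [0,0,0]
  ],
  "jaw": [255,255]
}}

```text
clock: 11.25
tcp_pos: [0.6, 0.0417, 0.3076]
orientation: [-2.687, 0.095, -0.025]
contact_force: [0.3, -1.0, -2.0]
grip_width: 0.0613
```

```bash
python3 rp.py
```

```text
clock 11.25 lat mm [ 0.56 -0.06] along-u mm 185.04 rot err deg [-0.04  0.17  0.03] F tool [0.34 1.72 1.36] M [-0.82  0.09 -0.03] w 0.0613
```

{"name": "apply_moves", "arguments": {
  "dp": [
    [0,0,0.008],
    [0,0,0]
  ],
  "twist": [
    [0,0,0],
    [0,0,0]
  ],
  "jaw": [255,255]
}}

```text
clock: 11.45
tcp_pos: [0.6001, 0.042, 0.3071]
orientation: [-2.687, 0.096, -0.026]
contact_force: [-1.5, -0.8, -0.5]
grip_width: 0.0616
```

```bash
python3 rp.py
```

```text
clock 11.45 lat mm [ 0.67 -0.07] along-u mm 184.46 rot err deg [-0.05  0.19  0.03] F tool [-1.49  1.02  0.1 ] M [-0.83 -0.18 -0.01] w 0.0616
```

{"name": "apply_moves", "arguments": {
  "dp": [
    [-0.006,0,0.008]
  ],
  "twist": [
    [0,-0.001,0]
  ],
  "jaw": [255]
}}

```text
clock: 11.55
tcp_pos: [0.6, 0.0422, 0.3068]
orientation: [-2.687, 0.096, -0.026]
contact_force: [0.9, -2.4, 1.0]
grip_width: 0.0614
```

```bash
python3 rp.py
```

```text
clock 11.55 lat mm [ 0.53 -0.11] along-u mm 184.03 rot err deg [-0.05  0.18  0.03] F tool [ 1.06  1.63 -1.96] M [-0.82  0.51 -0.01] w 0.0614
```

{"name": "apply_moves", "arguments": {
  "dp": [
    [0,0,0.008]
  ],
  "twist": [
    [0,0,0]
  ],
  "jaw": [255]
}}

```text
clock: 11.65
tcp_pos: [0.6002, 0.0424, 0.3063]
orientation: [-2.687, 0.096, -0.026]
contact_force: [-2.1, -3.9, 4.7]
grip_width: 0.061
```

```bash
python3 rp.py
```

```text
clock 11.65 lat mm [ 0.69 -0.08] along-u mm 183.49 rot err deg [-0.05  0.21  0.04] F tool [-1.83  1.56 -5.95] M [-0.77 -0.59 -0.02] w 0.061
```

{"name": "apply_moves", "arguments": {
  "dp": [
    [-0.001,0,0.006]
  ],
  "twist": [
    [0,0,0]
  ],
  "jaw": [255]
}}

```text
clock: 11.75
tcp_pos: [0.6001, 0.0426, 0.306]
orientation: [-2.687, 0.096, -0.026]
contact_force: [-2.0, -3.6, 6.8]
grip_width: 0.0613
```

```bash
python3 rp.py
```

```text
clock 11.75 lat mm [ 0.65 -0.1 ] along-u mm 183.21 rot err deg [-0.06  0.21  0.04] F tool [-1.74  0.38 -7.7 ] M [-0.79 -0.51  0.03] w 0.0613
```

{"name": "apply_moves", "arguments": {
  "dp": [
    [0,0,0.005]
  ],
  "twist": [
    [0,0,0]
  ],
  "jaw": [255]
}}

```text
clock: 11.85
tcp_pos: [0.6002, 0.0427, 0.306]
orientation: [-2.688, 0.096, -0.026]
contact_force: [-2.0, -3.9, 5.7]
grip_width: 0.0613
```

```bash
python3 rp.py
```

```text
clock 11.85 lat mm [ 0.68 -0.19] along-u mm 183.1 rot err deg [-0.07  0.22  0.04] F tool [-1.72  1.16 -6.88] M [-0.76 -0.63 -0.01] w 0.0613
```

{"name": "apply_moves", "arguments": {
  "dp": [
    [-0.001,0.001,0.007]
  ],
  "twist": [
    [0,0,0]
  ],
  "jaw": [255]
}}

```text
clock: 11.95
tcp_pos: [0.6001, 0.0428, 0.3057]
orientation: [-2.688, 0.096, -0.027]
contact_force: [-1.7, -4.0, 7.5]
grip_width: 0.0612
```

```bash
python3 rp.py
```

```text
clock 11.95 lat mm [ 0.64 -0.15] along-u mm 182.84 rot err deg [-0.08  0.22  0.05] F tool [-1.45  0.36 -8.56] M [-0.66 -0.59  0.04] w 0.0612
```

{"name": "apply_moves", "arguments": {
  "dp": [
    [0,0,0],
    [0,0,0],
    [0,0,0],
    [0,0,0],
    [0,0,0],
    [0,0,0]
  ],
  "twist": [
    [0,0,0],
    [0,0,0],
    [0,0,0],
    [0,0,0],
    [0,0,0],
    [0,0,0]
  ],
  "jaw": [255,0,0,0,0,0]
}}

```text
clock: 12.55
tcp_pos: [0.5997, 0.0447, 0.306]
orientation: [-2.686, 0.094, -0.025]
contact_force: [-0.2, -0.5, -0.1]
grip_width: 0.0851
```

```bash
python3 rp.py
```

```text
clock 12.55 lat mm [ 0.02 -1.93] along-u mm 182.26 rot err deg [ 0.04  0.12 -0.04] F tool [-0.2   0.52 -0.17] M [-0.46  0.03  0.01] w 0.0851
```

{"name": "apply_moves", "arguments": {
  "dp": [
    [0,0,-0.1],
    [0,0,-0.25],
    [0,0,-0.35],
    [0,0,-0.3],
    [0,0,-0.1],
    [0,0,0]
  ],
  "twist": [
    [0,0,0],
    [0,0,0],
    [0,0,0],
    [0,0,0],
    [0,0,0],
    [0,0,0]
  ],
  "jaw": [0,0,0,0,0,0]
}}

```text
clock: 13.15
tcp_pos: [0.5948, -0.0157, 0.4307]
orientation: [-2.686, 0.092, -0.023]
contact_force: [0.3, 0.1, -1.3]
grip_width: 0.085
```

```bash
python3 - <<'E'
from tgt import *
from bench import r
f,o=wrist(r);rep(o); np.savez("wN1.npz",**f); img=f["color"][...,::-1].copy()
M=np.array([.6041,.1233,.1416]); X=cloud(f)
Q=X[np.linalg.norm(X-(M+u*.05),axis=-1)<.055]; top=np.percentile(Q@u,98); print("rim above mouth",top-M@u)
rect,hh,c,m,_=measure(f,M,top-.006,top+.01,u); print(rect,c,hh-M@u,"lat off in tool mm",(R.T@(c-M)*1000).round(2))
Q=X[m];cen=Q.mean(0);n=np.linalg.svd(Q-cen)[2][2];n*=np.sign(n[2]);print("tilt",np.rad2deg(np.arccos(n[2])),"az",np.rad2deg(np.arctan2(n[1],n[0]))%360)
rectb,hb,cb,mb,_=measure(f,M,M@u-.006,M@u+.006,u,rad=.05); print("base",rectb,cb,mb.sum())
cv2.imwrite("pics/wN1.png",img)
A=Rdown(0); B=np.array([.4515,.3225,.36])
plan(o,B,Rdown(0.3))
E
```

```text
clock 13.15 lat mm [-0.62 -2.17] along-u mm 320.9 rot err deg [ 0.04  0.03 -0.08] F tool [0.28 0.44 1.27] M [-0.46 -0.02 -0.02] w 0.085
rim above mouth 0.04623157443188347
((-209.0303497314453, 594.5830688476562), (62.977699279785156, 62.815582275390625), 0.33935847878456116) [0.60319683 0.10241921 0.18108481] 0.044647567413451356 lat off in tool mm [  0.56   1.47 -44.65]
tilt 27.02428782583183 az 266.9607709768267
base ((-212.3122100830078, 593.8876342773438), (58.55826187133789, 60.20024108886719), 0.04450961947441101) [0.60409398 0.12521857 0.14181125] 752
n 9 dist 0.3740 ang 26.37
dp [[-0.154, -0.244, 0.192], [-0.151, -0.254, 0.179], [-0.149, -0.265, 0.167], [-0.147, -0.273, 0.154], [-0.143, -0.283, 0.14], [-0.141, -0.29, 0.126], [-0.139, -0.297, 0.111], [-0.135, -0.304, 0.097], [-0.133, -0.309, 0.081]]
twist [-0.024, -0.001, -0.004]
```

View pics/wN1.png

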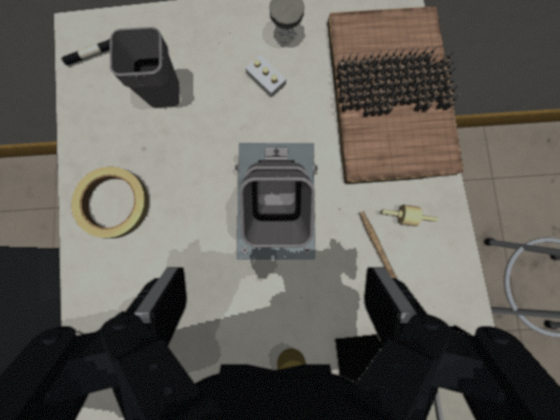

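{"name": "apply_moves", "arguments": {
  "dp": [
    [-0.15,-0.24,0.1],
    [-0.15,-0.25,0.12],
    [-0.15,-0.26,0.16],
    [-0.15,-0.27,0.17],
    [-0.14,-0.28,0.16],
    [-0.14,-0.29,0.15],
    [-0.14,-0.29,0.14],
    [-0.13,-0.3,0.13],
    [-0.08,-0.2,0.08],
    [0,0,0]
  ],
  "twist": [
    [-0.024,-0.001,-0.004],
    [-0.024,-0.001,-0.004],
    [-0.024,-0.001,-0.004],
    [-0.024,-0.001,-0.004],
    [-0.024,-0.001,-0.004],
    [-0.024,-0.001,-0.004],
    [-0.024,-0.001,-0.004],
    [-0.024,-0.001,-0.004],
    [-0.024,-0.001,-0.004],
    [0,0,0]
  ],
  "jaw": [0,0,0,0,0,0,0,0,0,0]
}}

```text
clock: 14.2
tcp_pos: [0.4444, 0.3141, 0.3408]
orientation: [3.124, 0.033, -0.031]
contact_force: [0.9, 0.8, -1.2]
grip_width: 0.0855
```

```bash
python3 - <<'E'
from tgt import *
from bench import r
f,o=wrist(r); np.savez("wB.npz",**f); img=f["color"][...,::-1].copy(); print(o["joints"].round(2))
rect,hh,c,m,_=measure(f,np.array([.4515,.3225,.1]),.09,.115); print(rect,hh,c,m.sum())
Rt=Ro.from_rotvec(o["orientation"]).as_matrix()
B=c+Rt[:,0]*.00103+Rt[:,1]*.0004; B[2]=.29; print(B)
plan(o,B,Rdown(0.0),step=.03)
img[m]=(0,0,255);cv2.imwrite("pics/wB.png",img)
E
```

```text
[-0.24  0.41 -0.61  1.89  0.28  0.96 -0.96]
((449.2674560546875, 322.1211242675781), (63.00062942504883, 62.46200942993164), 89.52588653564453) 0.09869005311102522 [0.44926746 0.32212112 0.09869005] 1993
[0.45030562 0.32174307 0.29      ]
n 2 dist 0.0517 ang 1.94
dp [[0.03, -0.035, 0.211], [0.027, -0.033, 0.211]]
twist [0.004, 0.005, 0.005]
```

View pics/wB.png

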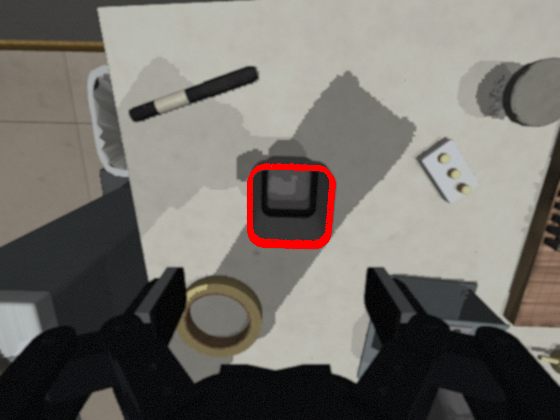

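{"name": "apply_moves", "arguments": {
  "dp": [
    [0.03,-0.035,0.21],
    [0.02,-0.025,0.15],
    [0,0,0],
    [0,0,0]
  ],
  "twist": [
    [0.004,0.005,0.005],
    [0.004,0.005,0.005],
    [0,0,0],
    [0,0,0]
  ],
  "jaw": [0,0,0,0]
}}

```text
clock: 14.65
tcp_pos: [0.4512, 0.3158, 0.2942]
orientation: [3.14, -0.006, -0.003]
contact_force: [0.1, 0.7, -0.0]
grip_width: 0.0853
```

```bash
python3 - <<'E'
from tgt import *
from bench import r
plan(r.get_obs(),np.array([.4503,.3217,.239]),Rdown(-0.3),step=.02)
E
```

```text
n 3 dist 0.0555 ang 0.14
dp [[-0.002, -0.017, 0.153], [-0.003, -0.016, 0.154], [-0.002, -0.017, 0.153]]
twist [0.0, 0.0, 0.0]
```

{"name": "apply_moves", "arguments": {
  "dp": [
    [-0.002,-0.025,0.15],
    [-0.002,-0.02,0.15],
    [-0.002,-0.01,0.12],
    [0,0,0],
    [0,0,0]
  ],
  "twist": [
    [0,0,0],
    [0,0,0],
    [0,0,0],
    [0,0,0],
    [0,0,0]
  ],
  "jaw": [0,0,0,0,0]
}}

```text
clock: 15.15
tcp_pos: [0.4535, 0.3195, 0.246]
orientation: [3.142, -0.016, 0.003]
contact_force: [-0.1, 0.3, -0.2]
grip_width: 0.0853
```

```bash
python3 - <<'E'
from tgt import *
from bench import r
plan(r.get_obs(),np.array([.4503,.3217,.239]),Rdown(-0.3),step=.02)
E
```

```text
n 1 dist 0.0080 ang 0.29
dp [[-0.027, -0.018, 0.058]]
twist [0.0, -0.001, -0.002]
```

{"name": "apply_moves", "arguments": {
  "dp": [
    [-0.027,-0.018,0.06],
    [0,0,0],
    [0,0,0],
    [0,0,0],
    [0,0,0],
    [0,0,0],
    [0,0,0],
    [0,0,0]
  ],
  "twist": [
    [0,-0.001,-0.002],
    [0,0,0],
    [0,0,0],
    [0,0,0],
    [0,0,0],
    [0,0,0],
    [0,0,0],
    [0,0,0]
  ],
  "jaw": [0,0,255,255,255,255,255,255],
  "grip_force": 50
}}

```text
clock: 15.95
tcp_pos: [0.4504, 0.322, 0.2406]
orientation: [-3.14, 0.009, -0.003]
contact_force: [-0.6, -0.0, -0.9]
grip_width: 0.0614
```

{"name": "apply_moves", "arguments": {
  "dp": [
    [0,0,-0.1],
    [0,0,-0.3],
    [0,0,-0.35],
    [0,0,-0.35],
    [0,0,-0.25],
    [0,0,0],
    [0,0,0]
  ],
  "twist": [
    [0,0,0],
    [0,0,0],
    [0,0,0],
    [0,0,0],
    [0,0,0],
    [0,0,0],
    [0,0,0]
  ],
  "jaw": [255,255,255,255,255,255,255]
}}

```text
clock: 16.65
tcp_pos: [0.4487, 0.3208, 0.4104]
orientation: [3.14, -0.007, -0.003]
contact_force: [0.5, -0.6, -3.6]
grip_width: 0.0615
```

```bash
python3 - <<'E'
from tgt import *
from bench import r
f,o=wrist(r); np.savez("wH3.npz",**f); cv2.imwrite("pics/wH3.png",f["color"][...,::-1])
P,_=tool_pts(f); print(P[232:262:3,275].round(4).tolist()[:8])
rect,Q,m=heldrim(f,.1405,.004); print(rect,np.median(Q[:,2]))
zr=np.median(Q[:,2])
rect,Q,m=heldrim(f,zr-.001,.0025); print(rect,len(Q))
for lo,hi in ((-.024,-.014),(.013,.022)):
    S=Q[(Q[:,1]>lo)&(Q[:,1]<hi)]; print(lo,np.percentile(S[:,0],[.5,99.5]),np.percentile(S[:,0],[.5,99.5]).mean())
S=Q[np.abs(Q[:,0])<.02]; print("y",np.percentile(S[:,1],[.5,99.5]),np.percentile(S[:,1],[.5,99.5]).mean())
rep(o)
E
```

```text
[[-0.0009, -0.0314, 0.1481], [-0.0009, -0.0316, 0.1444], [-0.0009, -0.0306, 0.1436], [-0.0009, -0.0307, 0.1403], [-0.0009, -0.0291, 0.1412], [-0.001, 0.0162, 0.2373], [-0.001, 0.018, 0.2362], [-0.001, 0.0196, 0.2345]]
((-0.048686981201171875, -0.5544052124023438), (68.87335968017578, 62.46010208129883), 0.16453832387924194) 0.14132882502949864
((-0.10340118408203125, -0.38661956787109375), (68.86814880371094, 62.129478454589844), 0.4563371539115906) 3526
-0.024 [-0.03200134  0.02976052] -0.001120412360514543
0.013 [-0.03193441  0.0299294 ] -0.0010025044570183446
y [-0.03125753  0.03008923] -0.000584152427117986
clock 16.65 lat mm [-169.81 -285.81] along-u mm 160.02 rot err deg [-26.09  -0.95  -3.67] F tool [0.55 2.11 3.01] M [-0.01 -0.   -0.  ] w 0.0615
```

View pics/wH3.png

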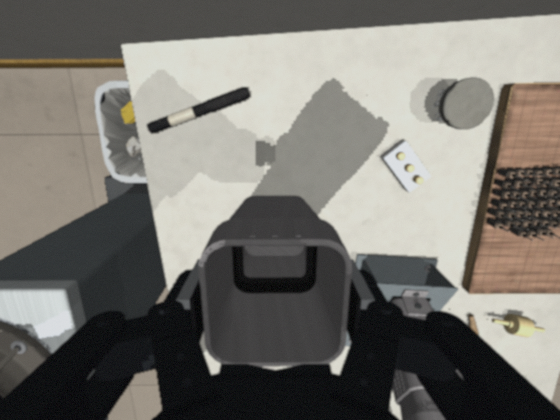

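```bash
cat > tgt2.py <<'E'
import tgt
from tgt import *
tgt.M0=M0=np.array([.6041,.1233,.1416])+R[:,0]*(.00105+.0004)+R[:,1]*(.0006+.0009)
E
python3 - <<'E'
from tgt2 import *
from bench import r
o=r.get_obs(); P=M0+u*.38; print(P,o["tcp_pos"])
plan(o,P,R,step=.042)
E
```

```text
[ 0.59383232 -0.04432131  0.48248418] [0.44876194 0.32104178 0.41040866]
n 10 dist 0.3997 ang 26.35
dp [[0.122, 0.304, -0.06], [0.124, 0.3, -0.073], [0.126, 0.296, -0.087], [0.128, 0.291, -0.101], [0.13, 0.285, -0.113], [0.132, 0.278, -0.126], [0.135, 0.272, -0.138], [0.136, 0.264, -0.151], [0.138, 0.256, -0.162], [0.14, 0.247, -0.173]]
twist [0.022, 0.001, 0.003]
```

{"name": "apply_moves", "arguments": {
  "dp": [
    [0.08,0.2,-0.16],
    [0.12,0.3,-0.14],
    [0.13,0.3,-0.13],
    [0.13,0.29,-0.11],
    [0.13,0.29,-0.11],
    [0.13,0.28,-0.12],
    [0.14,0.27,-0.13],
    [0.14,0.26,-0.13],
    [0.13,0.25,-0.13],
    [0.12,0.2,-0.12],
    [0.08,0.1,-0.04],
    [0,0,0],
    [0,0,0]
  ],
  "twist": [
    [0.022,0.001,0.003],
    [0.022,0.001,0.003],
    [0.022,0.001,0.003],
    [0.022,0.001,0.003],
    [0.022,0.001,0.003],
    [0.022,0.001,0.003],
    [0.022,0.001,0.003],
    [0.022,0.001,0.003],
    [0.022,0.001,0.003],
    [0.015,0.001,0.003],
    [0,0,0],
    [0,0,0],
    [0,0,0]
  ],
  "jaw": [255,255,255,255,255,255,255,255,255,255,255,255,255]
}}

```text
clock: 18.0
tcp_pos: [0.5982, -0.0505, 0.4719]
orientation: [-2.687, 0.095, 0.023]
contact_force: [-0.3, 1.0, -2.4]
grip_width: 0.0614
```

```bash
python3 - <<'E'
from tgt2 import *
from bench import r
o=r.get_obs(); rep(o)
plan(o,M0+u*.345,R,step=.02)
f,o=wrist(r); np.savez("wJ.npz",**f); cv2.imwrite("pics/wJ.png",f["color"][...,::-1])
E
```

```text
clock 18.0 lat mm [4.79 9.87] along-u mm 373.08 rot err deg [-0.1  -1.81  0.46] F tool [-0.34  0.22  2.58] M [-0.76 -0.03  0.  ] w 0.0614
n 2 dist 0.0301 ang 1.87
dp [[-0.017, -0.041, 0.117], [-0.018, -0.041, 0.118]]
twist [0.0, 0.008, -0.002]
```

View pics/wJ.png

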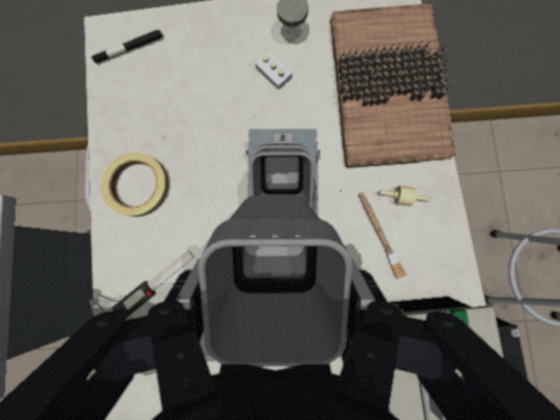

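{"name": "apply_moves", "arguments": {
  "dp": [
    [-0.02,-0.041,0.11],
    [-0.02,-0.041,0.11],
    [0,0,0],
    [0,0,0]
  ],
  "twist": [
    [0,0.008,-0.002],
    [0,0.008,-0.002],
    [0,0,0],
    [0,0,0]
  ],
  "jaw": [255,255,255,255]
}}

```text
clock: 18.45
tcp_pos: [0.5918, -0.021, 0.4522]
orientation: [-2.689, 0.077, -0.019]
contact_force: [-0.5, 0.6, -3.2]
grip_width: 0.0611
```

```bash
python3 - <<'E'
from tgt2 import *
from bench import r
o=r.get_obs(); rep(o)
plan(o,M0+u*.295,R,step=.02)
E
```

```text
clock 18.45 lat mm [-3.62 -7.51] along-u mm 342.62 rot err deg [-0.13 -0.26 -0.65] F tool [-0.55  0.93  3.13] M [-0.81  0.04  0.01] w 0.0611
n 3 dist 0.0483 ang 0.71
dp [[0.01, 0.021, 0.132], [0.011, 0.02, 0.133], [0.01, 0.021, 0.132]]
twist [0.0, 0.001, 0.002]
```

{"name": "apply_moves", "arguments": {
  "dp": [
    [0.015,0.03,0.1],
    [0.01,0.02,0.1],
    [0,0.005,0.06],
    [0,0,0],
    [0,0,0]
  ],
  "twist": [
    [0,0.001,0.003],
    [0,0.001,0.002],
    [0,0,0],
    [0,0,0],
    [0,0,0]
  ],
  "jaw": [255,255,255,255,255]
}}

```text
clock: 18.95
tcp_pos: [0.5957, -0.0125, 0.4189]
orientation: [-2.689, 0.093, -0.021]
contact_force: [0.3, 0.4, -1.8]
grip_width: 0.0612
```

```bash
python3 - <<'E'
from tgt2 import *
from bench import r
o=r.get_obs(); rep(o)
plan(o,M0+u*.290,R,step=.02)
E
```

```text
clock 18.95 lat mm [-0.32 -0.82] along-u mm 308.87 rot err deg [-0.16 -0.05 -0.05] F tool [0.23 0.42 1.75] M [-0.82  0.03  0.  ] w 0.0612
n 1 dist 0.0189 ang 0.17
dp [[0.003, 0.006, 0.157]]
twist [0.001, 0.0, 0.0]
```

{"name": "apply_moves", "arguments": {
  "dp": [
    [0.002,0.006,0.1],
    [0.001,0.001,0.06],
    [0,0,0],
    [0,0,0]
  ],
  "twist": [
    [0.001,0,0],
    [0,0,0],
    [0,0,0],
    [0,0,0]
  ],
  "jaw": [255,255,255,255]
}}

```text
clock: 19.35
tcp_pos: [0.5969, -0.0047, 0.3998]
orientation: [-2.687, 0.094, -0.021]
contact_force: [-0.4, -0.5, -2.5]
grip_width: 0.0613
```

```bash
python3 - <<'E'
from tgt2 import *
from bench import r
o=r.get_obs(); rep(o)
f,o=wrist(r); cv2.imwrite("pics/wJ2.png",f["color"][...,::-1])
s=r.grab_frame("side"); cv2.imwrite("pics/sJ2.png",cv2.resize(s["color"][170:270,160:290,::-1],None,fx=5,fy=5,interpolation=cv2.INTER_CUBIC))
E
```

```text
clock 19.35 lat mm [0.31 0.51] along-u mm 288.3 rot err deg [-0.03 -0.02 -0.01] F tool [-0.33  1.51  1.99] M [-0.78 -0.04 -0.02] w 0.0613
```

View pics/wJ2.png

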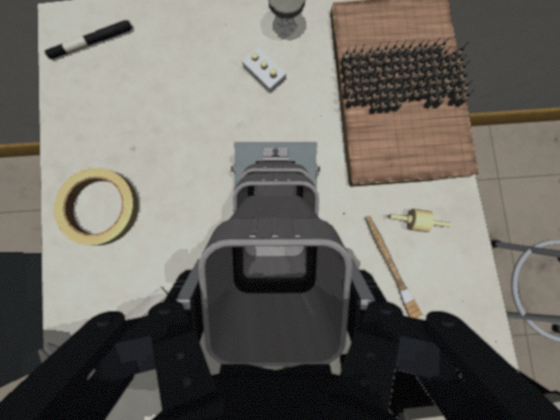

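View pics/sJ2.png

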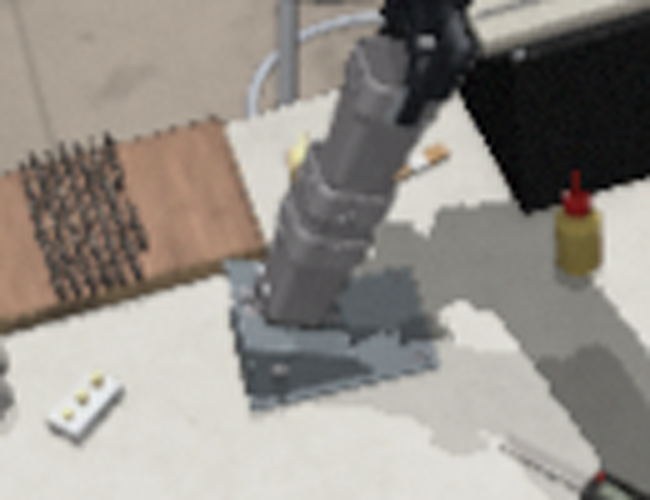

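{"name": "apply_moves", "arguments": {
  "dp": [
    [-0.002,-0.004,0.05],
    [0,0,0.05],
    [0,0,0.05],
    [0,0,0.04],
    [0,0,0],
    [0,0,0]
  ],
  "twist": [
    [0,0,0],
    [0,0,0],
    [0,0,0],
    [0,0,0],
    [0,0,0],
    [0,0,0]
  ],
  "jaw": [255,255,255,255,255,255]
}}

```text
clock: 20.05
tcp_pos: [0.5975, 0.0066, 0.3783]
orientation: [-2.687, 0.094, -0.023]
contact_force: [-0.3, -0.3, -3.2]
grip_width: 0.061
```

```bash
sed -i 's/from tgt /from tgt2 /' rp.py; python3 rp.py
```

```text
clock 20.05 lat mm [ 0.15 -0.25] along-u mm 263.99 rot err deg [-0.03  0.04 -0.02] F tool [-0.31  1.74  2.73] M [-0.82 -0.02 -0.02] w 0.061
```

Foot about 22 mm in with no contact. Going on to just above the band where the ring can be.

{"name": "apply_moves", "arguments": {
  "dp": [
    [0,0.001,0.025],
    [0,0.001,0.025],
    [0,0,0.025],
    [0,0,0.025],
    [0,0,0]
  ],
  "twist": [
    [0,0,0],
    [0,0,0],
    [0,0,0],
    [0,0,0],
    [0,0,0]
  ],
  "jaw": [255,255,255,255,255]
}}

```text
clock: 20.55
tcp_pos: [0.5981, 0.0118, 0.3668]
orientation: [-2.687, 0.094, -0.024]
contact_force: [-0.3, 0.2, -3.4]
grip_width: 0.0611
```

```bash
python3 rp.py
```

```text
clock 20.55 lat mm [0.35 0.11] along-u mm 251.34 rot err deg [-0.04  0.08 -0.01] F tool [-0.29  1.29  3.14] M [-0.78 -0.06 -0.02] w 0.0611
```

{"name": "apply_moves", "arguments": {
  "dp": [
    [-0.001,0,0.008],
    [-0.001,0,0.008],
    [0,0,0.008],
    [0,0,0]
  ],
  "twist": [
    [0,0,0],
    [0,0,0],
    [0,0,0],
    [0,0,0]
  ],
  "jaw": [255,255,255,255]
}}

```text
clock: 20.95
tcp_pos: [0.598, 0.0131, 0.3641]
orientation: [-2.687, 0.094, -0.024]
contact_force: [-0.3, -0.7, -3.0]
grip_width: 0.0616
```

```bash
python3 rp.py
```

```text
clock 20.95 lat mm [0.19 0.11] along-u mm 248.35 rot err deg [-0.04  0.1  -0.01] F tool [-0.25  1.93  2.35] M [-0.8   0.01  0.02] w 0.0616
```

{"name": "apply_moves", "arguments": {
  "dp": [
    [-0.001,0,0.008],
    [0,0,0.008],
    [0,0,0.008],
    [0,0,0]
  ],
  "twist": [
    [0,0,0],
    [0,0,0],
    [0,0,0],
    [0,0,0]
  ],
  "jaw": [255,255,255,255]
}}

```text
clock: 21.35
tcp_pos: [0.5981, 0.0144, 0.3615]
orientation: [-2.687, 0.094, -0.025]
contact_force: [-0.6, -0.2, -3.4]
grip_width: 0.0613
```

```bash
python3 rp.py
```

```text
clock 21.35 lat mm [0.12 0.11] along-u mm 245.39 rot err deg [-0.04  0.12 -0.01] F tool [-0.58  1.7   2.92] M [-0.79  0.01  0.01] w 0.0613
```

{"name": "apply_moves", "arguments": {
  "dp": [
    [0,0,0.008],
    [0,0,0.008],
    [0,0,0]
  ],
  "twist": [
    [0,0,0],
    [0,0,0],
    [0,0,0]
  ],
  "jaw": [255,255,255]
}}

```text
clock: 21.65
tcp_pos: [0.5982, 0.0154, 0.3596]
orientation: [-2.687, 0.094, -0.025]
contact_force: [0.4, 0.0, -3.6]
grip_width: 0.061
```

```bash
python3 rp.py
```

```text
clock 21.65 lat mm [0.14 0.11] along-u mm 243.29 rot err deg [-0.04  0.12 -0.01] F tool [0.41 1.53 3.24] M [-0.72 -0.02  0.  ] w 0.061
```

{"name": "apply_moves", "arguments": {
  "dp": [
    [0,0,0.008],
    [0,0,0.008],
    [0,0,0]
  ],
  "twist": [
    [0,0,0],
    [0,0,0],
    [0,0,0]
  ],
  "jaw": [255,255,255]
}}

```text
clock: 21.95
tcp_pos: [0.5982, 0.0163, 0.3577]
orientation: [-2.687, 0.094, -0.025]
contact_force: [0.3, 1.3, -3.4]
grip_width: 0.0614
```

```bash
python3 rp.py
```

```text
clock 21.95 lat mm [0.15 0.13] along-u mm 241.2 rot err deg [-0.04  0.12 -0.01] F tool [0.26 0.34 3.61] M [-0.79  0.    0.04] w 0.0614
```

{"name": "apply_moves", "arguments": {
  "dp": [
    [0,0,0.008],
    [0,0,0.008],
    [0,0,0]
  ],
  "twist": [
    [0,0,0],
    [0,0,0],
    [0,0,0]
  ],
  "jaw": [255,255,255]
}}

```text
clock: 22.25
tcp_pos: [0.5983, 0.0172, 0.3558]
orientation: [-2.687, 0.094, -0.025]
contact_force: [0.9, 0.0, -3.2]
grip_width: 0.0612
```

```bash
python3 rp.py
```

```text
clock 22.25 lat mm [0.17 0.12] along-u mm 239.1 rot err deg [-0.04  0.12 -0.01] F tool [0.87 1.35 2.93] M [-0.77 -0.03  0.  ] w 0.0612
```

{"name": "apply_moves", "arguments": {
  "dp": [
    [0,0,0.008],
    [0,0,0.008],
    [0,0,0]
  ],
  "twist": [
    [0,0,0],
    [0,0,0],
    [0,0,0]
  ],
  "jaw": [255,255,255]
}}

```text
clock: 22.55
tcp_pos: [0.5984, 0.018, 0.3539]
orientation: [-2.687, 0.094, -0.025]
contact_force: [-0.6, -1.1, -2.8]
grip_width: 0.0614
```

```bash
python3 rp.py
```

```text
clock 22.55 lat mm [0.18 0.15] along-u mm 237.03 rot err deg [-0.04  0.12 -0.01] F tool [-0.55  2.19  1.99] M [-0.78  0.01  0.02] w 0.0614
```

{"name": "apply_moves", "arguments": {
  "dp": [
    [0,0,0.008],
    [0,0,0.008],
    [0,0,0]
  ],
  "twist": [
    [0,0,0],
    [0,0,0],
    [0,0,0]
  ],
  "jaw": [255,255,255]
}}

```text
clock: 22.85
tcp_pos: [0.5987, 0.0186, 0.3529]
orientation: [-2.687, 0.095, -0.025]
contact_force: [-1.2, -1.7, -0.0]
grip_width: 0.0612
```

```bash
python3 rp.py
```

```text
clock 22.85 lat mm [0.42 0.07] along-u mm 235.8 rot err deg [-0.05  0.16  0.  ] F tool [-1.12  1.59 -0.76] M [-0.76 -0.44  0.08] w 0.0612
```

{"name": "apply_moves", "arguments": {
  "dp": [
    [-0.002,0,0.008]
  ],
  "twist": [
    [0,0,0]
  ],
  "jaw": [255]
}}

```text
clock: 22.95
tcp_pos: [0.5985, 0.0189, 0.3524]
orientation: [-2.687, 0.095, -0.026]
contact_force: [-1.7, -2.0, 2.5]
grip_width: 0.0614
```

```bash
python3 rp.py
```

```text
clock 22.95 lat mm [0.29 0.06] along-u mm 235.26 rot err deg [-0.05  0.19  0.01] F tool [-1.59  0.79 -3.16] M [-0.82 -0.39  0.08] w 0.0614
```

{"name": "apply_moves", "arguments": {
  "dp": [
    [-0.001,0,0.007]
  ],
  "twist": [
    [0,0,0]
  ],
  "jaw": [255]
}}

```text
clock: 23.05
tcp_pos: [0.5987, 0.0192, 0.3521]
orientation: [-2.687, 0.095, -0.027]
contact_force: [-1.1, -0.5, 2.8]
grip_width: 0.0608
```

```bash
python3 rp.py
```

```text
clock 23.05 lat mm [ 0.44 -0.11] along-u mm 234.9 rot err deg [-0.04  0.25  0.  ] F tool [-1.06 -0.71 -2.72] M [-0.18 -0.16  0.03] w 0.0608
```

{"name": "apply_moves", "arguments": {
  "dp": [
    [-0.002,0.001,0.008]
  ],
  "twist": [
    [0,-0.001,0]
  ],
  "jaw": [255]
}}

```text
clock: 23.15
tcp_pos: [0.5989, 0.0196, 0.3518]
orientation: [-2.687, 0.095, -0.027]
contact_force: [-0.6, -1.2, 4.4]
grip_width: 0.0611
```

```bash
python3 rp.py
```

```text
clock 23.15 lat mm [ 0.63 -0.36] along-u mm 234.47 rot err deg [-0.02  0.23 -0.01] F tool [-0.49 -0.8  -4.49] M [-0.51 -0.08 -0.02] w 0.0611
```

{"name": "apply_moves", "arguments": {
  "dp": [
    [-0.003,0.002,0.008]
  ],
  "twist": [
    [0,-0.001,0]
  ],
  "jaw": [255]
}}

```text
clock: 23.25
tcp_pos: [0.5991, 0.0198, 0.3515]
orientation: [-2.687, 0.094, -0.026]
contact_force: [-0.9, -3.5, 6.3]
grip_width: 0.0613
```

```bash
python3 rp.py
```

```text
clock 23.25 lat mm [ 0.75 -0.37] along-u mm 234.1 rot err deg [-0.01  0.2  -0.03] F tool [-0.67  0.47 -7.2 ] M [-0.61 -0.28 -0.01] w 0.0613
```

{"name": "apply_moves", "arguments": {
  "dp": [
    [-0.003,0.001,0.007]
  ],
  "twist": [
    [0,-0.001,0]
  ],
  "jaw": [255]
}}

```text
clock: 23.35
tcp_pos: [0.5992, 0.0198, 0.3514]
orientation: [-2.687, 0.094, -0.026]
contact_force: [-1.1, -3.3, 5.4]
grip_width: 0.0612
```

```bash
python3 rp.py
```

```text
clock 23.35 lat mm [ 0.89 -0.37] along-u mm 233.98 rot err deg [-0.01  0.18 -0.03] F tool [-0.85  0.65 -6.34] M [-0.57 -0.29  0.05] w 0.0612
```

{"name": "apply_moves", "arguments": {
  "dp": [
    [-0.004,0,0.009]
  ],
  "twist": [
    [0,0,0]
  ],
  "jaw": [255]
}}

```text
clock: 23.45
tcp_pos: [0.5991, 0.02, 0.3511]
orientation: [-2.687, 0.095, -0.027]
contact_force: [-2.5, -3.5, 7.4]
grip_width: 0.0612
```

```bash
python3 rp.py
```

```text
clock 23.45 lat mm [ 0.81 -0.42] along-u mm 233.65 rot err deg [-0.01  0.24 -0.03] F tool [-2.22  0.02 -8.29] M [-0.58 -0.72  0.07] w 0.0612
```

{"name": "apply_moves", "arguments": {
  "dp": [
    [0,0,0.008]
  ],
  "twist": [
    [0,0,0]
  ],
  "jaw": [255]
}}

```text
clock: 23.55
tcp_pos: [0.5993, 0.0201, 0.3509]
orientation: [-2.687, 0.095, -0.028]
contact_force: [-3.5, -4.6, 9.0]
grip_width: 0.0612
```

```bash
python3 rp.py
```

```text
clock 23.55 lat mm [ 0.92 -0.48] along-u mm 233.4 rot err deg [-0.03  0.26 -0.03] F tool [ -3.19   0.44 -10.23] M [-0.61 -1.09  0.09] w 0.0612
```

{"name": "apply_moves", "arguments": {
  "dp": [
    [-0.002,0,0],
    [0,0,0],
    [0,0,0],
    [0,0,0],
    [0,0,0],
    [0,0,0]
  ],
  "twist": [
    [0,0,0],
    [0,0,0],
    [0,0,0],
    [0,0,0],
    [0,0,0],
    [0,0,0]
  ],
  "jaw": [255,0,0,0,0,0]
}}

```text
clock: 24.15
tcp_pos: [0.599, 0.0211, 0.3508]
orientation: [-2.686, 0.093, -0.027]
contact_force: [-0.1, 0.0, 0.7]
grip_width: 0.0855
```

{"name": "apply_moves", "arguments": {
  "dp": [
    [0,0,-0.1],
    [0,0,-0.25],
    [0,0,-0.3],
    [0,0,-0.25],
    [0,0,-0.1],
    [0,0,0]
  ],
  "twist": [
    [0,0,0],
    [0,0,0],
    [0,0,0],
    [0,0,0],
    [0,0,0],
    [0,0,0]
  ],
  "jaw": [0,0,0,0,0,0]
}}

```text
clock: 24.75
tcp_pos: [0.5944, -0.034, 0.4643]
orientation: [-2.686, 0.092, -0.026]
contact_force: [-0.1, 1.0, -0.9]
grip_width: 0.0854
```

```bash
python3 - <<'E'
from tgt2 import *
from bench import r
f,o=wrist(r);rep(o); np.savez("wN2.npz",**f); img=f["color"][...,::-1].copy()
M=np.array([.6041,.1233,.1416]); X=cloud(f)
Q=X[np.linalg.norm(X-(M+u*.097),axis=-1)<.055]; top=np.percentile(Q@u,98); print("rim above mouth",top-M@u)
rect,hh,c,m,_=measure(f,M,top-.006,top+.01,u); print(rect,c,hh-M@u,"lat off in tool mm",(R.T@(c-M)*1000).round(2))
Q=X[m];cen=Q.mean(0);n=np.linalg.svd(Q-cen)[2][2];n*=np.sign(n[2]);print("tilt",np.rad2deg(np.arccos(n[2])),"az",np.rad2deg(np.arctan2(n[1],n[0]))%360)
cv2.imwrite("pics/wN2.png",img)
for k in("side","top"):
    s=r.grab_frame(k); np.savez(k+"F.npz",**s); cv2.imwrite(f"pics/{k}F.png",s["color"][...,::-1])
s=np.load("sideF.npz"); cv2.imwrite("pics/sFc.png",cv2.resize(s["color"][170:270,160:290,::-1],None,fx=5,fy=5,interpolation=cv2.INTER_CUBIC))
E
```

```text
clock 24.75 lat mm [-0.18 -1.35] along-u mm 359.15 rot err deg [ 0.03  0.15 -0.1 ] F tool [-0.14 -0.48  1.2 ] M [-0.45 -0.    0.02] w 0.0854
rim above mouth 0.09638549223570891
((-206.13360595703125, 595.5289306640625), (62.827903747558594, 63.2004508972168), 0.3914351165294647) [0.60243521 0.07796806 0.22459594] 0.0944709690122254 lat off in tool mm [  1.5    4.37 -94.47]
tilt 27.50174021685342 az 267.0869145183678
```

View pics/wN2.png

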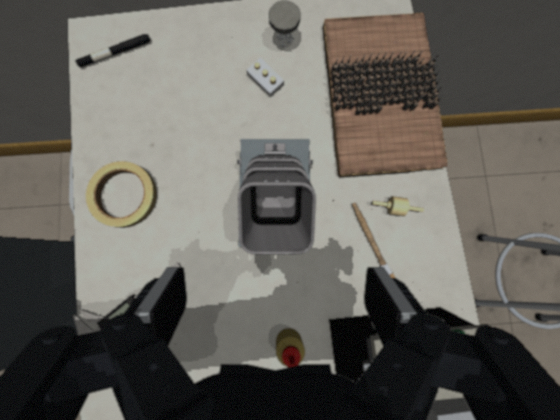

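View pics/sFc.png

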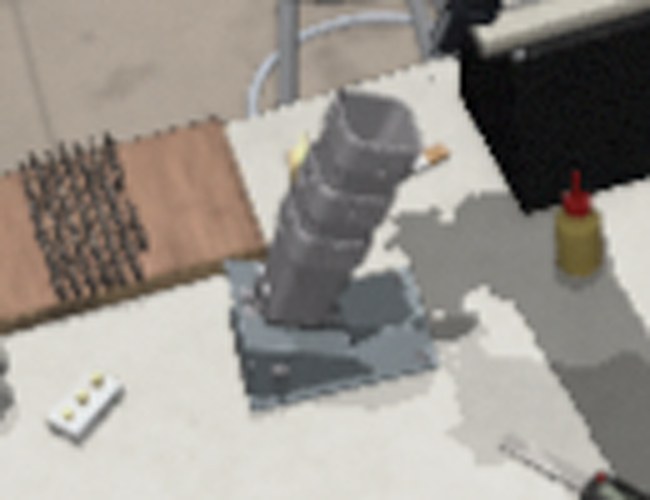

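View pics/topF.png

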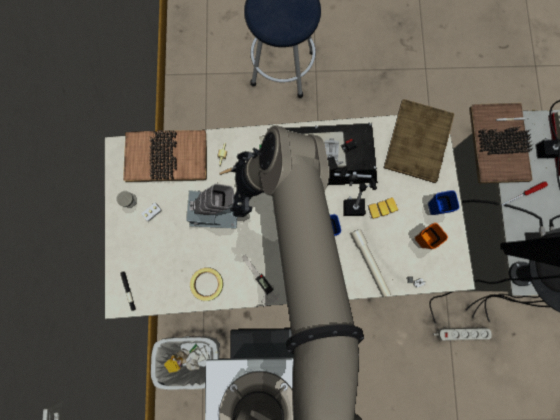

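{"name": "apply_moves", "arguments": {
  "dp": [
    [0,0,0],
    [0,0,0],
    [0,0,0],
    [0,0,0],
    [0,0,0]
  ],
  "twist": [
    [0,0,0],
    [0,0,0],
    [0,0,0],
    [0,0,0],
    [0,0,0]
  ],
  "jaw": [0,0,0,0,0]
}}

```text
clock: 25.4
tcp_pos: [0.5929, -0.0303, 0.4569]
orientation: [-2.683, 0.087, -0.007]
contact_force: [0.6, -0.7, -0.2]
grip_width: 0.0856
```

```bash
python3 - <<'E'
from tgt2 import *
from bench import r
f,o=wrist(r)
M=np.array([.6041,.1233,.1416]); X=cloud(f)
Q=X[np.linalg.norm(X-(M+u*.097),axis=-1)<.055]; top=np.percentile(Q@u,98)
rect,hh,c,m,_=measure(f,M,top-.006,top+.01,u); print(rect,c,top-M@u,hh-M@u,"lat off in tool mm",(R.T@(c-M)*1000).round(2))
Q=X[m];cen=Q.mean(0);n=np.linalg.svd(Q-cen)[2][2];n*=np.sign(n[2]);print("tilt",np.rad2deg(np.arccos(n[2])),"az",np.rad2deg(np.arctan2(n[1],n[0]))%360)
print(r.hand_in())
E
```

```text
((-206.3089599609375, 595.4964599609375), (62.62958908081055, 62.939971923828125), 0.38107869029045105) [0.60241336 0.0781211  0.22468607] 0.09650010177053434 0.09448572104714639 lat off in tool mm [  1.47   4.19 -94.49]
tilt 27.560704628187683 az 266.75378827128037
the job is handed in; nothing more can be done
None
```

Both tubs are nested on the stand: tub_a in the stand's tub, then tub_b in tub_a. I handed the job in at about 25 s of the 69 s allowed.

- **Pressing:** I fed each tub down the lean until I felt the ring, then stopped. The last readings before letting go were about 12 N for tub_a and 13 N for tub_b, each net of the tub's weight and noisy to about 1 N. Every reading stayed well under 20 N. Neither tub showed any sign of popping back up after release.
- **Heights:** tub_a's rim ended about 45 mm above the stand tub's mouth, and tub_b's rim about 50 mm above tub_a's. Two checks 0.6 s apart, with the gripper clear, gave the same position to about 0.2 mm.
- **Squareness:** turn about the axis is within 0.5°. The stack is not perfectly in line, though. The upper tub leans about 27.5° against the stated 26°, and its rim sits about 4 mm downhill and 1.5 mm sideways of the stand's axis. I took this to be the sideways play and left it.
- **Other things:** nothing else was touched. The stand tub's position differed by about 2.5 mm between the top and wrist cameras, so I aligned the tubs by the wrist view and by feel.

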